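# Fetch the bead mould from behind the pots

### The arm

A 7-joint arm with a two-finger parallel gripper is mounted at the origin on the work surface. World frame = base frame: x ahead of the robot, y to its left, z up, the work surface at z = 0. Lengths are in m, angles in degrees, forces in N, time in s.
With the tool pointing down it reaches from about 0.425 to 0.875 m from the base axis. Payload 9.9 kg.
Tool frame: the origin (TCP) lies midway between the tips of the shut fingers; the grasp point (between the pads) lies 19 mm behind it; z points along the fingers, y is the line along which they close (so a half turn about z gives the same grasp; the last joint's range is limited). The gripper opens to 85 mm and grips with 20 to 120 N. Pads are 22 mm wide; open, the fingers measure 114 mm over their backs; the gripper's body (76 mm by 85 mm) begins 54 mm behind the grasp point. The pads swing forward as they close: fully open they stand 13 mm farther back than shut.
Start: joints at [62.521, 32.985, 1.427, 82.34, -0.859, 64.687, -3.237], TCP at [0.26, -0.623, 0.202] pointing down, gripper open.
Joint ranges: [-157.87, 157.87], [-19.46, 123.44], [-87.15, 90], [11.01, 140.99], [-62.26, 242.26], [9.8, 113.94], [-161.44, 161.44]. Speed limits (degrees/s): [127.2, 127.2, 172.46, 172.46, 180, 180, 180].

### API

Orientations are given as a 3x3 rotation matrix whose columns are the frame's x, y, z axes.
In Python, from station import readout, eyes, job, nets gives the robot as it stands.
- The arm moves only by the tool jog_arm, never from a script. Its argument "rows" is a list of rows, each a list of 4 numbers: the shift along the tool's x, y, z normalised to -1 to 1, where 1 is 12 cm, then the turn about the tool's z normalised to -1 to 1, where 1 is pi rad. A call has 1 to 12 rows; each row is the pose to reach, as a shift and turn from the pose commanded when the call began, along the tool's axes at that moment, turning the shorter way round; what a row does not reach only later rows make up. A row lasts 1/12 s, in which the tool goes at most 41.7 mm and 7.16 degrees, less where a joint would pass 70% of its speed; a pose out of reach is approached as far as the arm can. A call with a number of a shift or a turn outside -1 to 1 is refused whole. A call with a gripper value outside its range is refused whole. "fingers" is the finger opening in mm, from 0 to 85.4, set as the call begins (left out, the last holds). The fingers move at their own pace and stop on an object; "squeeze" is the grip in N (left out, the last holds). Time passes only in rows, so rows that repeat a pose let the fingers close. It gives the time, the measured TCP pose, the force, the opening and the grip force at its end, in the units of the state.
- readout.state(): the state, without advancing time (a new reading comes with each control period).
- eyes.grab_frame(name): name is "side" or "top"; returns the picture (400x640x3 uint8, blue, green, red); there is no depth.
- eyes.camera_params(name): a dict with "fx", "fy", "cx", "cy" (pixels), "k1" (the pictures are not rectified: a ray, as slopes to the right and down, at radius r is drawn at 1 + k1 r^2 times it, then the intrinsics apply), "extrinsics" (4x4, takes a point from camera to world coordinates). Camera axes: x right, y up, looking along -z (the intrinsics and any distortion apply to the point x, -y, -z); pixel columns grow to the right and rows downward; lengths in m; the calibration is good to about 2 mm. A picture is of the moment at which its call begins. camera_params takes no time and is no camera call.
- job.sign_off(): hands the job in; it is judged then, once.
Trained networks look in the newest picture that a camera, given by its name, has taken for a name from the list of things; names that differ only in an ending like _2 or _b are one class to them, and where a whole thing is asked for, a point or a joint stands for the part that bears it (a point fixed in the world has none). Each returns a list of dicts, best first, with "conf" (0 to 1); they miss things now and then, are a little off and sometimes report something else, mostly with a low value. They report only what shows in the picture. A call takes as long as a camera call. They do not tell look-alikes from the thing itself.
- nets.look_for(camera, target): "location" ([x, y, z] in m, in world coordinates, good to about 4 mm: the middle of the surface that is visible of it).
- nets.outline_of(camera, target): "mask" (400x640 bool, what is visible of it).
- nets.place_of(camera, target): "location" ([x, y, z] in m, in world coordinates, good to about 4 mm: a listed point, or the origin of a listed thing).
The state is a dict: "t": time; "qpos": joint angles; "dq": joint speeds; "joint_torque": joint torques, N m; "tool_pos": TCP position; "tool_rot": TCP orientation; "contact_force": force on the tool from outside, world axes, zero at the start; "torque": the same for the moment, N m; "finger_gap": opening from 0.0 (shut) to 1.0 (fully open); "grip_force": force on a finger pad.
Only numpy, scipy, OpenCV 4.12 (cv2) and the standard library are available. Lean on these libraries where they do the work, as an engineer would, in place of code of your own. Each camera call takes 0.05 s, during which the arm holds its last target. There are 200 camera calls.

### The job

Fetch the brass bead mould that is hemmed in at the back of the plywood tray: first move the glass jar, the ceramic cup and the square tin from around it over to the white tile, all three standing upright, and let the mould stay where it is meanwhile. Then set the mould down flat inside the rim of its steel holder, and only after that put the jar, the cup and the tin back on the tray, each upright on the very spot where it stood at the start. Leave the burner, the mug of glass rods and the tweezers alone.

Things in the scene. Friction and masses are not known exactly. Their poses are not given: they have to be found in the camera images.
- mould: Brass bead mould, a solid block 36 mm (its x) by 60 mm (its y) by 30 mm high, four ridges across the top, about 0.5 kg. Origin: centre of its underside, z up. At the start it stands on the tray between the three pots and the tray's back board, long side along the board to within about 10 degrees.
- jar: Round clear-glass jar with a steel screw cap, 60 mm diameter, 92 mm high, about 0.25 kg. Origin: centre of its underside, z up. At the start on one of the tray's three pot places (drawn at random).
- cup: Open round white ceramic cup without handle, 60 mm diameter at the foot, 62 mm at the rim, 80 mm high, wall 4 mm, about 0.2 kg. Origin: centre of its underside, z up. At the start on one of the tray's three pot places.
- tin: Square closed steel tin, 54 by 54 mm (56 by 56 mm over its dark lid, the top 12 mm), 84 mm high, rounded edges, about 0.22 kg. Origin: centre of its underside, z up; x and y are square to its sides. At the start on one of the tray's three pot places, its sides square to the tray to within about 10 degrees.
- tray: Fixed plywood tray, base 230 (x) by 250 (y) by 8 mm thick; back board along the far (+x) edge, 10 mm thick, top 45 mm above the bench; lips 8 mm wide, 14 mm high, along both y edges; front open. Origin: centre of the underside. Things stand on it at z = 8 mm: the mould near (30, 0) mm, the pots within 6 mm of (-45, 0), (20, 75) and (20, -75) mm in its frame. Turned up to 15 degrees.
- tile: Fixed plain white ceramic tile lying on the bench, the side area for the pots: 180 mm (x) by 220 mm (y), 10 mm thick. Origin: centre of its underside.
- holder: Fixed steel holder for the mould: plate 110 (x) by 130 (y) by 6 mm thick, with a dark rectangular rim 8 mm wide and 6 mm high above the plate; the recess inside is 50 (x) by 74 mm (y), so the mould's long side goes along the holder's y. Origin: centre of the plate's underside; the mould stands in it at z = 6 mm. Turned up to 17 degrees.
- burner: Bystander: bench burner, blue round foot 100 mm across, dark barrel lying at 95 mm height pointing along its -x, 80 mm out. Origin: centre of its underside.
- rodmug: Bystander: white mug 76 mm across, 85 mm high, with coloured glass rods standing in it up to 230 mm high. Origin: centre of its underside.
- tweezers: Bystander: dark steel tweezers 150 mm long (along x), 6 mm high, lying on the bench. Origin: centre of the underside.
Not all that is in view belongs to the job. What is shaped like the holder but green or red is not meant.

How it is judged (in metres and radians):
On the way, in this order (a step that is already met when the one before it is completed fails the run):
1. the jar, the cup and the tin all stand upright and released on the tile, the mould still within 30 mm of where it was (x of jar in the frame of tile between -0.085 and 0.085 m and y of jar in the frame of tile between -0.105 and 0.105 m and z of jar in the frame of tile between 0.005 and 0.015 m and angle between each of jar, cup, tin's own z axis and vertical below 0.15 rad and linear speed of each of jar, cup, tin below 0.03 m/s and contact force between the fingers and jar below 0.3 N and x of cup in the frame of tile between -0.085 and 0.085 m and y of cup in the frame of tile between -0.105 and 0.105 m and z of cup in the frame of tile between 0.005 and 0.015 m and contact force between the fingers and cup below 0.3 N and x of tin in the frame of tile between -0.085 and 0.085 m and y of tin in the frame of tile between -0.105 and 0.105 m and z of tin in the frame of tile between 0.005 and 0.015 m and contact force between the fingers and tin below 0.3 N and distance of mould from where it was at the start of the episode below 0.03 m), for 0.2 s.
2. the mould stands flat in the holder, released, while the three pots still stand on the tile (horizontal distance between mould and holder below 0.012 m and z of mould in the frame of holder below 0.009 m and angle between mould's own z axis and vertical below 0.1 rad and linear speed of mould below 0.02 m/s and contact force between the fingers and mould below 0.3 N and x of jar in the frame of tile between -0.085 and 0.085 m and y of jar in the frame of tile between -0.105 and 0.105 m and z of jar in the frame of tile between 0.005 and 0.015 m and angle between each of jar, cup, tin's own z axis and vertical below 0.15 rad and linear speed of each of jar, cup, tin below 0.03 m/s and contact force between the fingers and jar below 0.3 N and x of cup in the frame of tile between -0.085 and 0.085 m and y of cup in the frame of tile between -0.105 and 0.105 m and z of cup in the frame of tile between 0.005 and 0.015 m and contact force between the fingers and cup below 0.3 N and x of tin in the frame of tile between -0.085 and 0.085 m and y of tin in the frame of tile between -0.105 and 0.105 m and z of tin in the frame of tile between 0.005 and 0.015 m and contact force between the fingers and tin below 0.3 N), for 0.2 s.
At the end, for the whole second after the job is handed in: The mould stands flat inside the holder's rim, within 12 mm of its centre; the jar, the cup and the tin each stand upright on the tray within 15 mm of where they stood at the start; all are released and at rest (horizontal distance between mould and holder below 0.012 m and z of mould in the frame of holder below 0.009 m and angle between each of mould, jar, cup, tin's own z axis and vertical below 0.1 rad and linear speed of each of mould, jar, cup, tin below 0.02 m/s and contact force between the fingers and mould below 0.3 N and distance of each of jar, cup, tin from where it was at the start of the episode below 0.015 m); the robot touches nothing.
It fails at once if a pot or the mould is tipped over (more than 35 degrees) (angle between any of jar, cup, tin, mould's own z axis and vertical above 0.6 rad).
It fails at once if the burner, the mug of rods or the tweezers is shifted by more than 25 mm (distance of any of burner, rodmug, tweezers from where it was at the start of the episode above 0.025 m).
It also fails if it takes over 147 s, if anything falls off the work surface, if the arm or the gripper's body presses on something with over 40 N, if the wrist force passes 120 N, or if a joint passes its speed limit or range.

## Working session

There is one attempt and no reset: what is moved stays moved. The work goes in short steps, Python scripts to look and compute and a tool call to move; the robot and the scene stay as the last step left them, time stands still between calls to the robot, and variables do not carry over. Pictures are saved under pics/ and viewed, at most 14 in all, crops included, and the job is handed in when it is done.

Besides the shell and the picture viewer there is one more tool, called after ">>>" by a JSON object that holds its "name" and its "arguments", one argument or row to a line. jog_arm: Moves the arm, as the interface text tells. Its arguments: {"type":"object","properties":{"rows":{"type":"array","items":{"type":"array","items":{"type":"number"}}},"fingers":{"type":"number"},"squeeze":{"type":"number"}},"required":["rows"]}

```bash
ls; mkdir -p pics; cat > look.py <<'E'
import cv2,numpy as np
from station import readout,eyes,job,nets
E
python3 - <<'E'
from look import *
np.set_printoptions(precision=4,suppress=True)
for c in("top","side"):
    im=eyes.grab_frame(c);cv2.imwrite(f"pics/{c}0.png",im)
    p=eyes.camera_params(c);print(c,{k:p[k] for k in p if k!='extrinsics'},np.array(p['extrinsics']))
    for n in "mould jar cup tin tray tile holder burner rodmug tweezers".split():
        r=nets.place_of(c,n);print(n,[(np.round(d['location'],3).tolist(),round(d['conf'],2)) for d in r[:3]])
s=readout.state();print(s['t'],s['tool_pos'],np.array(s['tool_rot']))
E
```

```text
pics
top {'fx': 364.6034412696712, 'fy': 364.6034412696712, 'cx': 313.70178178295777, 'cy': 201.4184985453317, 'k1': -0.010033700866564693} [[-0.0278  0.9933 -0.1121  0.4642]
 [-0.9994 -0.0297 -0.0159  0.0479]
 [-0.0191  0.1116  0.9936  1.0259]
 [ 0.      0.      0.      1.    ]]
mould [([0.517, -0.314, 0.009], 0.52)]
jar [([0.502, -0.394, 0.009], 0.73)]
cup [([0.438, -0.312, 0.009], 0.66)]
tin [([0.506, -0.235, 0.012], 0.97)]
tray [([0.483, -0.316, 0.001], 0.9)]
tile [([0.558, -0.002, 0.0], 0.79)]
holder [([0.689, 0.32, -0.0], 0.93), ([0.492, 0.322, 0.001], 0.82), ([0.507, 0.524, 0.002], 0.7)]
burner [([0.779, 0.127, 0.001], 0.75)]
rodmug [([0.786, -0.179, -0.007], 0.66)]
tweezers [([0.368, 0.015, 0.001], 0.67)]
side {'fx': 499.34363830735936, 'fy': 499.34363830735936, 'cx': 316.5119902639823, 'cy': 199.73330735673252, 'k1': -0.15916202267532198} [[-0.988   0.0828 -0.1304  0.3751]
 [-0.1539 -0.4583  0.8754  1.3197]
 [ 0.0127  0.885   0.4655  0.7365]
 [ 0.      0.      0.      1.    ]]
mould [([0.44, -0.316, 0.006], 0.38)]
jar [([0.504, -0.388, 0.005], 0.73)]
cup [([0.439, -0.315, 0.004], 0.57)]
tin [([0.507, -0.235, 0.006], 0.74)]
tray [([0.485, -0.316, 0.0], 0.68), ([0.44, -0.32, 0.006], 0.31)]
tile [([0.561, -0.008, -0.0], 0.85)]
holder [([0.505, 0.528, 0.0], 0.7), ([0.687, 0.323, 0.004], 0.63)]
burner [([0.78, 0.129, -0.004], 0.77), ([0.501, -0.231, 0.005], 0.66)]
rodmug [([0.786, -0.185, -0.003], 0.77)]
tweezers [([0.369, 0.016, 0.001], 0.52)]
1.1 [ 0.2603 -0.6228  0.2021] [[ 0.9227  0.3856 -0.    ]
 [ 0.3856 -0.9227  0.    ]
 [ 0.     -0.     -1.    ]]
```

View pics/top0.png

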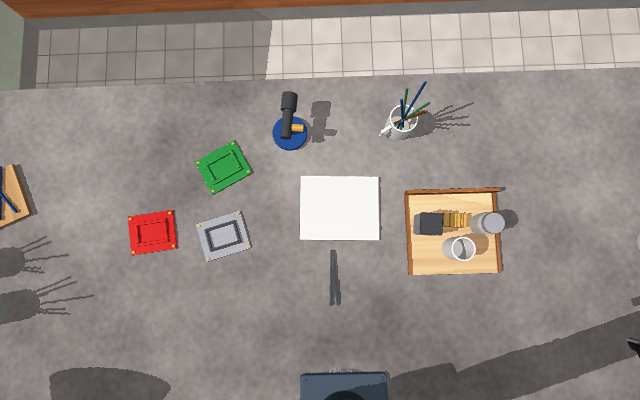

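View pics/side0.png

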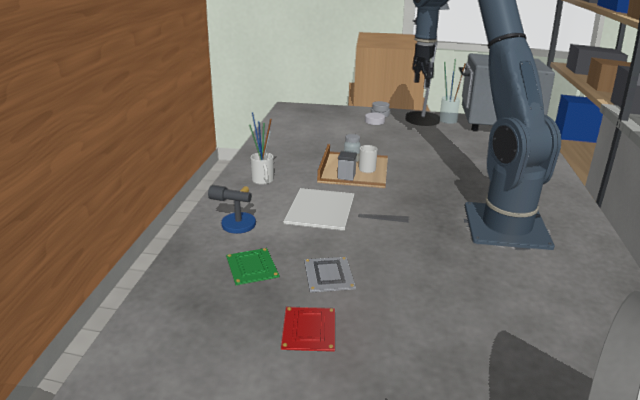

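```bash
cat >> look.py <<'E'
from scipy.optimize import minimize
def proj(c,P):
    p=eyes.camera_params(c);E=np.linalg.inv(np.array(p['extrinsics']))
    q=np.asarray(P)@E[:3,:3].T+E[:3,3];s=np.stack([q[:,0],-q[:,1]],1)/-q[:,2:]
    s*=1+p['k1']*(s**2).sum(1,keepdims=True)
    return s*[p['fx'],p['fy']]+[p['cx'],p['cy']]
def unproj(c,uv,z):
    p=eyes.camera_params(c);E=np.array(p['extrinsics'])
    K=np.array([[p['fx'],0,p['cx']],[0,p['fy'],p['cy']],[0,0,1.]])
    s=cv2.undistortPoints(np.float64(uv).reshape(-1,1,2),K,np.array([p['k1'],0,0,0])).reshape(-1,2)
    d=np.c_[s[:,0],-s[:,1],-np.ones(len(s))]@E[:3,:3].T
    return E[:3,3]+d*((z-E[2,3])/d[:,2])[:,None]
def box(a,b,h):return np.array([[i*a/2,j*b/2,k*h] for i in(-1,1) for j in(-1,1) for k in(0,1)])
def cyl(r0,r1,h):
    t=np.linspace(0,2*np.pi,32);return np.r_[np.c_[r0*np.cos(t),r0*np.sin(t),0*t],np.c_[r1*np.cos(t),r1*np.sin(t),0*t+h]]
M=dict(jar=cyl(.03,.03,.092),cup=cyl(.03,.031,.08),tin=box(.055,.055,.084),holder=box(.11,.13,.006),tile=box(.18,.22,.01),mould=box(.036,.06,.03))
def sil(c,n,x,y,yaw,z,S=4):
    R=np.array([[np.cos(yaw),-np.sin(yaw)],[np.sin(yaw),np.cos(yaw)]])
    P=M[n].copy();P[:,:2]=P[:,:2]@R.T+[x,y];P[:,2]+=z
    h=cv2.convexHull(np.float32(proj(c,P)));m=np.zeros((400*S,640*S),np.uint8)
    cv2.fillConvexPoly(m,np.int32(np.round((h+.5)*S-.5)),1);return m
def fit(c,n,xy,yaw,z,mask,S=4):
    m=cv2.resize(mask.astype(np.uint8),None,fx=S,fy=S,interpolation=cv2.INTER_NEAREST)
    def f(v):
        s=sil(c,n,*v[:2]/100,v[2]/10,z);return 1-(s&m).sum()/(s|m).sum()
    v0=np.array([xy[0]*100,xy[1]*100,yaw*10])
    r=min((minimize(f,v0+[0,0,d],method='Nelder-Mead',options=dict(initial_simplex=v0+[0,0,d]+np.array([[0,0,0],[.8,0,0],[0,.8,0],[0,0,1.]]))) for d in(-1.5,1.5)),key=lambda r:r.fun)
    return r.x[0]/100,r.x[1]/100,np.degrees(r.x[2]/10),r.fun
E
python3 - <<'E'
from look import *
G=dict(jar=(.503,-.391,.008),cup=(.439,-.313,.008),tin=(.506,-.235,.008),holder=(.492,.322,0),tile=(.56,-.004,0))
for c in("top","side"):
    im=eyes.grab_frame(c)
    for n,g in G.items():
        uv=proj(c,[[g[0],g[1],g[2]+M[n][:,2].max()/2]])[0]
        r=[d for d in nets.outline_of(c,n) if np.hypot(*(np.argwhere(d['mask']).mean(0)[::-1]-uv))<15]
        if r: print(c,n,round(r[0]['conf'],2),np.round(fit(c,n,g[:2],0,g[2],r[0]['mask']),4))
        else: print(c,n,'none')
    for r in nets.outline_of(c,'mould')[:1]:
        w=np.argwhere(r['mask'])[:,::-1];print('mould',c,r['conf'],len(w),w.mean(0),w.min(0),w.max(0))
im=cv2.imread('pics/top0.png')[180:285,395:515]
cv2.imwrite('pics/crop.png',cv2.resize(im,(720,630))[:600])
im=cv2.imread('pics/top0.png')[200:270,190:260]
cv2.imwrite('pics/crop2.png',cv2.resize(im,(560,560)))
E
```

```text
top jar 0.86 [ 0.5004 -0.387  -4.9892  0.1298]
top cup 0.87 [ 0.4381 -0.3136 11.6293  0.0379]
top tin 0.84 [ 0.5047 -0.2358 -4.5767  0.0488]
top holder 0.77 [ 0.4901  0.3226 16.6451  0.0308]
top tile 0.63 [ 0.5604 -0.0051 -2.1599  0.0207]
mould top 0.8 303 [454.40924092 219.71617162] [443 213] [466 227]
side jar 0.86 [ 0.5023 -0.3974 -5.4197  0.4354]
side cup 0.7 [ 0.4376 -0.3196 -7.4728  0.0602]
side tin none
side holder 0.62 [ 0.4908  0.3223 16.8302  0.0379]
side tile 0.55 [ 0.5597 -0.0085 -2.029   0.0312]
mould side 0.59 1269 [233.96296296 208.46808511] [208 185] [256 233]
```

View pics/crop.png

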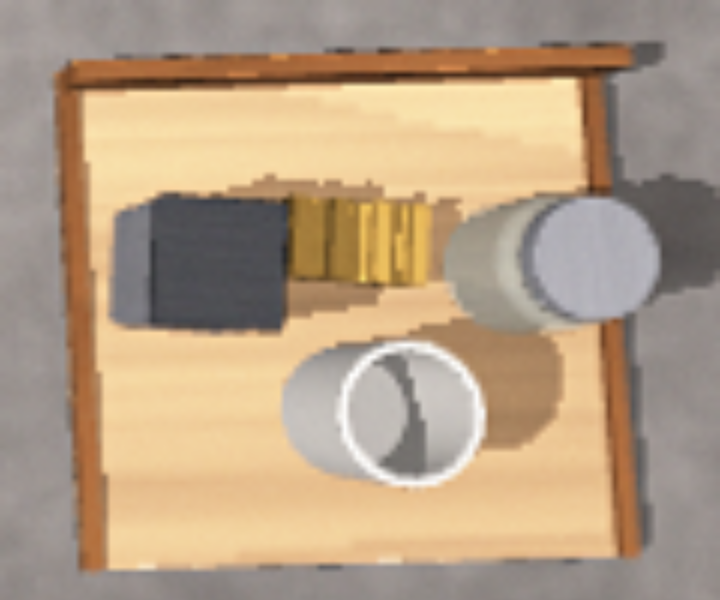

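View pics/crop2.png

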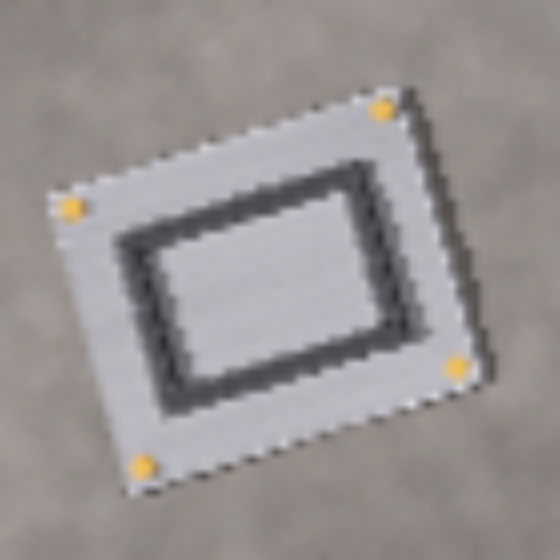

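The three pots and the mould are on the tray. In the crop, the jar's cap centre is at about (597,258), the cup's rim centre at (413,413), the tin is at the left, and the mould is between them. The grey holder is at (0.490, 0.322), turned about 16.7°; the green and red ones are decoys.

```bash
python3 - <<'E'
from look import *
f=lambda u,v,z:np.round(unproj('top',[[395+(u+.5)/6-.5,180+(v*630/630+.5)/6-.5]],z)[0],4)
print('jar',f(597,258,.1),'cup',f(413,413,.088))
print('tray corners',f(62,72,.045),f(630,55,.045),f(95,570,.008),f(632,555,.008))
print('mould end',f(430,205,.038),f(430,285,.038),f(300,195,.038))
print('tin lid',f(152,196,.092),f(288,202,.092),f(284,331,.092),f(150,322,.092))
E
```

```text
jar [ 0.5014 -0.3906  0.1   ] cup [ 0.4387 -0.3135  0.088 ]
tray corners [ 0.5943 -0.1838  0.045 ] [ 0.5943 -0.4389  0.045 ] [ 0.3697 -0.1949  0.008 ] [ 0.3697 -0.439   0.008 ]
mould end [ 0.5299 -0.3471  0.038 ] [ 0.494  -0.3445  0.038 ] [ 0.5361 -0.2892  0.038 ]
tin lid [ 0.5336 -0.2079  0.092 ] [ 0.5293 -0.2655  0.092 ] [ 0.4748 -0.2601  0.092 ] [ 0.4802 -0.2039  0.092 ]
```

>>> {"name": "jog_arm", "arguments": {
  "rows": [
    [0.3,-0.3,0,-0.04],
    [0.6,-0.6,0,-0.08],
    [0.8,-0.8,0,-0.12],
    [1,-1,0,-0.16],
    [1,-1,0,-0.2],
    [1,-1,0,-0.24],
    [1,-1,0,-0.28],
    [1,-1,0,-0.32],
    [1,-1,0,-0.35],
    [1,-1,0,-0.374],
    [1,-1,0,-0.374],
    [1,-1,0,-0.374]
  ],
  "fingers": 85,
  "squeeze": 40
}}

```text
t: 2.8
tool_pos: [0.3246, -0.466, 0.2021]
tool_rot: [[0.003, 1.0, 0.0], [1.0, -0.003, 0.0], [0.0, 0.0, -1.0]]
contact_force: [-0.2, 0.3, 0.3]
finger_gap: 0.995
grip_force: 0.0
```

>>> {"name": "jog_arm", "arguments": {
  "rows": [
    [0.2,0.15,0,0],
    [0.45,0.33,0.1,0],
    [0.635,0.473,0.2,0],
    [0.635,0.473,0.33,0],
    [0.635,0.473,0.33,0]
  ]
}}

```text
t: 3.22
tool_pos: [0.3817, -0.3872, 0.1605]
tool_rot: [[-0.001, 1.0, -0.002], [1.0, 0.001, 0.003], [0.003, -0.002, -1.0]]
contact_force: [-0.5, -1.3, 0.2]
finger_gap: 0.993
grip_force: 0.0
```

>>> {"name": "jog_arm", "arguments": {
  "rows": [
    [0.2,0.15,0,0],
    [0.45,0.33,0,0],
    [0.635,0.473,0,0],
    [0.635,0.473,0,0],
    [0.635,0.473,0,0],
    [0.635,0.473,0,0]
  ]
}}

```text
t: 3.72
tool_pos: [0.4375, -0.3149, 0.1629]
tool_rot: [[0.003, 1.0, -0.0], [1.0, -0.003, -0.001], [-0.001, -0.0, -1.0]]
contact_force: [-0.1, 0.6, -0.0]
finger_gap: 0.998
grip_force: 0.0
```

>>> {"name": "jog_arm", "arguments": {
  "rows": [
    [0,0,0.2,0],
    [0,0,0.4,0],
    [0,0,0.6,0],
    [0,0,0.8,0],
    [0,0,0.9,0],
    [0,0,0.975,0],
    [0,0,0.975,0],
    [0,0,0.975,0]
  ]
}}

```text
t: 4.38
tool_pos: [0.4377, -0.3145, 0.0457]
tool_rot: [[0.002, 1.0, -0.0], [1.0, -0.002, -0.0], [-0.0, -0.0, -1.0]]
contact_force: [0.4, 0.3, -0.0]
finger_gap: 0.996
grip_force: 0.0
```

>>> {"name": "jog_arm", "arguments": {
  "rows": [
    [0,0,0,0],
    [0,0,0,0],
    [0,0,0,0],
    [0,0,0,0],
    [0,0,0,0],
    [0,0,0,0],
    [0,0,0,0],
    [0,0,0,0]
  ],
  "fingers": 45,
  "squeeze": 30
}}

```text
t: 5.05
tool_pos: [0.4389, -0.3142, 0.047]
tool_rot: [[0.0, 1.0, 0.002], [1.0, -0.0, -0.002], [-0.002, 0.002, -1.0]]
contact_force: [0.5, -0.1, 7.7]
finger_gap: 0.71
grip_force: 30.7
```

>>> {"name": "jog_arm", "arguments": {
  "rows": [
    [0,0,-0.08,0],
    [0,0,-0.2,0],
    [0,0,-0.4,0],
    [0,0,-0.6,0],
    [0,0,-0.8,0],
    [0,0,-0.95,0],
    [0,0,-1,0],
    [0,0,-1,0]
  ]
}}

```text
t: 5.72
tool_pos: [0.4389, -0.3139, 0.1674]
tool_rot: [[0.0, 1.0, 0.003], [1.0, -0.0, -0.002], [-0.002, 0.003, -1.0]]
contact_force: [0.3, 0.2, -2.6]
finger_gap: 0.708
grip_force: 33.5
```

>>> {"name": "jog_arm", "arguments": {
  "rows": [
    [0.1,0.03,0,0],
    [0.25,0.08,0,0],
    [0.45,0.14,0,0],
    [0.65,0.2,0,0],
    [0.79,0.254,0,0]
  ]
}}

```text
t: 6.13
tool_pos: [0.4683, -0.215, 0.164]
tool_rot: [[-0.002, 1.0, -0.002], [1.0, 0.002, 0.002], [0.002, -0.002, -1.0]]
contact_force: [-0.3, 0.8, -2.5]
finger_gap: 0.713
grip_force: 33.5
```

>>> {"name": "jog_arm", "arguments": {
  "rows": [
    [0.2,0.06,0,0],
    [0.4,0.12,0,0],
    [0.6,0.19,0,0],
    [0.79,0.254,0,0]
  ]
}}

```text
t: 6.47
tool_pos: [0.4985, -0.1213, 0.164]
tool_rot: [[-0.001, 1.0, -0.003], [1.0, 0.001, 0.001], [0.001, -0.003, -1.0]]
contact_force: [0.2, 0.3, -2.4]
finger_gap: 0.707
grip_force: 33.5
```

>>> {"name": "jog_arm", "arguments": {
  "rows": [
    [0.2,0.06,0,0],
    [0.4,0.12,0,0],
    [0.6,0.19,0,0],
    [0.79,0.254,0,0]
  ]
}}

```text
t: 6.8
tool_pos: [0.5288, -0.0266, 0.164]
tool_rot: [[-0.001, 1.0, -0.003], [1.0, 0.001, 0.001], [0.001, -0.003, -1.0]]
contact_force: [1.2, 0.0, -2.3]
finger_gap: 0.714
grip_force: 33.5
```

>>> {"name": "jog_arm", "arguments": {
  "rows": [
    [0.2,0.06,0,0],
    [0.4,0.12,0,0],
    [0.6,0.19,0,0],
    [0.72,0.23,0,0],
    [0.79,0.254,0,0],
    [0.79,0.254,0,0],
    [0.79,0.254,0,0],
    [0.79,0.254,0,0]
  ]
}}

```text
t: 7.47
tool_pos: [0.5594, 0.0642, 0.1649]
tool_rot: [[0.001, 1.0, -0.002], [1.0, -0.001, -0.001], [-0.001, -0.002, -1.0]]
contact_force: [-1.6, 0.1, -3.1]
finger_gap: 0.707
grip_force: 33.5
```

>>> {"name": "jog_arm", "arguments": {
  "rows": [
    [0,0,0.1,0],
    [0,0,0.3,0],
    [0,0,0.5,0],
    [0,0,0.7,0],
    [0,0,0.82,0],
    [0,0,0.9,0],
    [0,0,0.94,0],
    [0,0,0.96,0],
    [0,0,0.96,0],
    [0,0,0.96,0]
  ]
}}

```text
t: 8.3
tool_pos: [0.5607, 0.0657, 0.0511]
tool_rot: [[0.0, 1.0, 0.001], [1.0, -0.0, 0.0], [0.0, 0.001, -1.0]]
contact_force: [0.6, 0.4, -2.1]
finger_gap: 0.712
grip_force: 33.5
```

>>> {"name": "jog_arm", "arguments": {
  "rows": [
    [0,0,0,0],
    [0,0,0,0],
    [0,0,0,0],
    [0,0,0,0],
    [0,0,0,0],
    [0,0,0,0]
  ],
  "fingers": 85
}}

```text
t: 8.8
tool_pos: [0.5603, 0.0658, 0.0504]
tool_rot: [[0.0, 1.0, 0.0], [1.0, -0.0, 0.0], [0.0, 0.0, -1.0]]
contact_force: [-0.5, 0.1, -0.3]
finger_gap: 0.997
grip_force: 0.0
```

>>> {"name": "jog_arm", "arguments": {
  "rows": [
    [0,0,-0.2,0],
    [0,0,-0.4,0],
    [0,0,-0.6,0],
    [0,0,-0.8,0],
    [0,0,-1,0],
    [0,0,-1,0],
    [0,0,-1,0]
  ]
}}

```text
t: 9.38
tool_pos: [0.561, 0.0659, 0.1716]
tool_rot: [[0.0, 1.0, 0.003], [1.0, -0.0, 0.0], [0.0, 0.003, -1.0]]
contact_force: [-0.5, 0.6, -0.9]
finger_gap: 0.997
grip_force: 0.0
```

>>> {"name": "jog_arm", "arguments": {
  "rows": [
    [-0.2,-0.03,0,0],
    [-0.45,-0.06,0,0],
    [-0.7,-0.09,0,0],
    [-0.95,-0.124,0,0]
  ]
}}

```text
t: 9.72
tool_pos: [0.5443, -0.0493, 0.1691]
tool_rot: [[-0.001, 1.0, -0.002], [1.0, 0.001, 0.0], [0.0, -0.002, -1.0]]
contact_force: [-0.1, -0.2, 0.1]
finger_gap: 0.994
grip_force: 0.0
```

>>> {"name": "jog_arm", "arguments": {
  "rows": [
    [-0.25,-0.03,0,0],
    [-0.5,-0.06,0,0],
    [-0.75,-0.09,0,0],
    [-0.95,-0.124,0,0]
  ]
}}

```text
t: 10.05
tool_pos: [0.5292, -0.1648, 0.169]
tool_rot: [[0.001, 1.0, -0.002], [1.0, -0.001, -0.0], [-0.0, -0.002, -1.0]]
contact_force: [0.7, -0.5, 0.7]
finger_gap: 0.993
grip_force: 0.0
```

>>> {"name": "jog_arm", "arguments": {
  "rows": [
    [-0.25,-0.03,0,0],
    [-0.5,-0.06,0,0],
    [-0.75,-0.09,0,0],
    [-0.95,-0.124,0,0]
  ]
}}

```text
t: 10.38
tool_pos: [0.5142, -0.2786, 0.1689]
tool_rot: [[0.001, 1.0, -0.002], [1.0, -0.001, 0.0], [0.0, -0.002, -1.0]]
contact_force: [0.2, 0.1, -0.6]
finger_gap: 0.996
grip_force: 0.0
```

>>> {"name": "jog_arm", "arguments": {
  "rows": [
    [-0.25,-0.03,0,0],
    [-0.5,-0.06,0,0],
    [-0.75,-0.09,0,0],
    [-0.95,-0.124,0,0],
    [-0.95,-0.124,0,0],
    [-0.95,-0.124,0,0],
    [-0.95,-0.124,0,0]
  ]
}}

```text
t: 10.97
tool_pos: [0.5004, -0.3892, 0.1692]
tool_rot: [[-0.0, 1.0, -0.001], [1.0, 0.0, 0.002], [0.002, -0.001, -1.0]]
contact_force: [0.2, -0.0, -0.3]
finger_gap: 1.0
grip_force: 0.0
```

>>> {"name": "jog_arm", "arguments": {
  "rows": [
    [0,0,0.2,0],
    [0,0,0.4,0],
    [0,0,0.6,0],
    [0,0,0.8,0],
    [0,0,0.9,0],
    [0,0,1,0],
    [0,0,1,0],
    [0,0,1,0]
  ]
}}

```text
t: 11.63
tool_pos: [0.501, -0.3898, 0.0505]
tool_rot: [[-0.001, 1.0, -0.0], [1.0, 0.001, 0.0], [0.0, -0.0, -1.0]]
contact_force: [1.1, -0.1, -0.1]
finger_gap: 0.992
grip_force: 0.0
```

>>> {"name": "jog_arm", "arguments": {
  "rows": [
    [0,0,0,0],
    [0,0,0,0],
    [0,0,0,0],
    [0,0,0,0],
    [0,0,0,0],
    [0,0,0,0],
    [0,0,0,0],
    [0,0,0,0]
  ],
  "fingers": 45,
  "squeeze": 30
}}

```text
t: 12.3
tool_pos: [0.5015, -0.3907, 0.0517]
tool_rot: [[0.0, 1.0, 0.002], [1.0, -0.0, -0.001], [-0.001, 0.002, -1.0]]
contact_force: [0.1, 0.4, 6.4]
finger_gap: 0.61
grip_force: 30.6
```

>>> {"name": "jog_arm", "arguments": {
  "rows": [
    [0,0,-0.08,0],
    [0,0,-0.2,0],
    [0,0,-0.4,0],
    [0,0,-0.6,0],
    [0,0,-0.8,0],
    [0,0,-0.95,0],
    [0,0,-1,0],
    [0,0,-1,0]
  ]
}}

```text
t: 12.97
tool_pos: [0.5012, -0.3907, 0.1722]
tool_rot: [[0.0, 1.0, 0.002], [1.0, -0.0, -0.002], [-0.002, 0.002, -1.0]]
contact_force: [-0.0, -0.5, -3.1]
finger_gap: 0.607
grip_force: 32.6
```

```bash
python3 - <<'E'
from look import *
a=eyes.grab_frame('top');b=eyes.grab_frame('side')
a=cv2.resize(a[150:290,390:520],(520,560));b=cv2.resize(b[80:220,310:440],(520,560))
cv2.imwrite('pics/j1.png',cv2.resize(np.hstack([a,b]),(800,430)))
E
```

```text
(no output)
```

View pics/j1.png

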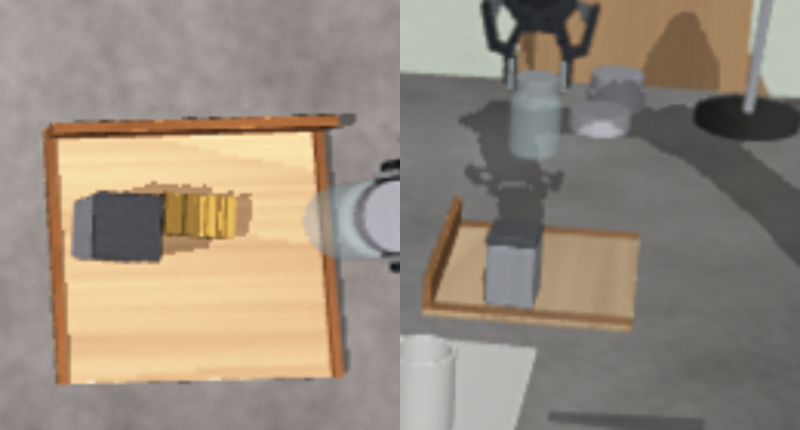

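The right-hand half of the picture shows the jar hanging upright between the fingers at about (535,115), held at its narrower cap, and the mould is undisturbed. I carry on to the tile.

>>> {"name": "jog_arm", "arguments": {
  "rows": [
    [0.1,0.02,0,0],
    [0.25,0.04,0,0],
    [0.45,0.07,0,0],
    [0.65,0.1,0,0],
    [0.793,0.123,0,0]
  ]
}}

```text
t: 13.48
tool_pos: [0.5153, -0.2911, 0.1689]
tool_rot: [[-0.002, 1.0, -0.002], [1.0, 0.002, 0.003], [0.003, -0.002, -1.0]]
contact_force: [1.3, 1.1, -2.9]
finger_gap: 0.605
grip_force: 32.5
```

>>> {"name": "jog_arm", "arguments": {
  "rows": [
    [0.2,0.03,0,0],
    [0.4,0.06,0,0],
    [0.6,0.09,0,0],
    [0.793,0.123,0,0]
  ]
}}

```text
t: 13.82
tool_pos: [0.5294, -0.1973, 0.169]
tool_rot: [[-0.001, 1.0, -0.002], [1.0, 0.001, 0.001], [0.001, -0.002, -1.0]]
contact_force: [0.4, -0.4, -3.0]
finger_gap: 0.607
grip_force: 32.5
```

>>> {"name": "jog_arm", "arguments": {
  "rows": [
    [0.2,0.03,0,0],
    [0.4,0.06,0,0],
    [0.6,0.09,0,0],
    [0.793,0.123,0,0]
  ]
}}

```text
t: 14.15
tool_pos: [0.5439, -0.1023, 0.1691]
tool_rot: [[-0.001, 1.0, -0.002], [1.0, 0.001, 0.001], [0.001, -0.002, -1.0]]
contact_force: [0.2, -0.3, -2.7]
finger_gap: 0.607
grip_force: 32.5
```

>>> {"name": "jog_arm", "arguments": {
  "rows": [
    [0.2,0.03,0,0],
    [0.4,0.06,0,0],
    [0.6,0.09,0,0],
    [0.72,0.11,0,0],
    [0.793,0.123,0,0],
    [0.793,0.123,0,0],
    [0.793,0.123,0,0],
    [0.793,0.123,0,0]
  ]
}}

```text
t: 14.82
tool_pos: [0.5592, -0.011, 0.1698]
tool_rot: [[0.001, 1.0, -0.001], [1.0, -0.001, -0.001], [-0.001, -0.001, -1.0]]
contact_force: [-0.5, 0.0, -2.4]
finger_gap: 0.61
grip_force: 32.5
```

>>> {"name": "jog_arm", "arguments": {
  "rows": [
    [0,0,0.1,0],
    [0,0,0.3,0],
    [0,0,0.5,0],
    [0,0,0.7,0],
    [0,0,0.82,0],
    [0,0,0.9,0],
    [0,0,0.94,0],
    [0,0,0.957,0],
    [0,0,0.957,0],
    [0,0,0.957,0]
  ]
}}

```text
t: 15.65
tool_pos: [0.5603, -0.0098, 0.0563]
tool_rot: [[0.0, 1.0, 0.001], [1.0, -0.0, -0.0], [-0.0, 0.001, -1.0]]
contact_force: [-0.2, -0.1, -2.0]
finger_gap: 0.609
grip_force: 32.5
```

>>> {"name": "jog_arm", "arguments": {
  "rows": [
    [0,0,0,0],
    [0,0,0,0],
    [0,0,0,0],
    [0,0,0,0],
    [0,0,0,0],
    [0,0,0,0]
  ],
  "fingers": 85
}}

```text
t: 16.15
tool_pos: [0.5598, -0.0096, 0.0556]
tool_rot: [[0.0, 1.0, 0.0], [1.0, -0.0, 0.0], [0.0, 0.0, -1.0]]
contact_force: [0.2, 1.2, 0.0]
finger_gap: 0.993
grip_force: 0.0
```

>>> {"name": "jog_arm", "arguments": {
  "rows": [
    [0,0,-0.2,0],
    [0,0,-0.4,0],
    [0,0,-0.6,0],
    [0,0,-0.8,0],
    [0,0,-1,0],
    [0,0,-1,0],
    [0,0,-1,0]
  ]
}}

```text
t: 16.73
tool_pos: [0.5605, -0.0096, 0.1768]
tool_rot: [[0.0, 1.0, 0.003], [1.0, -0.0, -0.0], [-0.0, 0.003, -1.0]]
contact_force: [-0.7, 0.1, -1.1]
finger_gap: 0.996
grip_force: 0.0
```

>>> {"name": "jog_arm", "arguments": {
  "rows": [
    [-0.2,-0.05,0,0],
    [-0.45,-0.11,0,0],
    [-0.7,-0.17,0,0],
    [-0.93,-0.231,0,0]
  ]
}}

```text
t: 17.07
tool_pos: [0.5308, -0.1227, 0.1742]
tool_rot: [[-0.0, 1.0, -0.002], [1.0, 0.0, -0.0], [-0.0, -0.002, -1.0]]
contact_force: [1.0, 0.0, -0.2]
finger_gap: 0.992
grip_force: 0.0
```

>>> {"name": "jog_arm", "arguments": {
  "rows": [
    [-0.25,-0.06,0,0],
    [-0.5,-0.12,0,0],
    [-0.7,-0.17,0,0.0],
    [-0.93,-0.231,0,0.0256],
    [-0.93,-0.231,0,0.0256],
    [-0.93,-0.231,0,0.0256],
    [-0.93,-0.231,0,0.0256]
  ]
}}

```text
t: 17.65
tool_pos: [0.504, -0.232, 0.1746]
tool_rot: [[0.079, 0.997, -0.001], [0.997, -0.079, 0.001], [0.001, -0.001, -1.0]]
contact_force: [0.5, 0.2, -0.9]
finger_gap: 0.996
grip_force: 0.0
```

>>> {"name": "jog_arm", "arguments": {
  "rows": [
    [0,0,0.2,0],
    [0,0,0.4,0],
    [0,0,0.6,0],
    [0,0,0.8,0],
    [0,0,1,0],
    [0,0,1,0]
  ]
}}

```text
t: 18.15
tool_pos: [0.5021, -0.2301, 0.0514]
tool_rot: [[0.077, 0.997, -0.006], [0.997, -0.077, 0.003], [0.003, -0.006, -1.0]]
contact_force: [-2.0, 0.2, 0.3]
finger_gap: 0.995
grip_force: 0.0
```

>>> {"name": "jog_arm", "arguments": {
  "rows": [
    [0,0,0.1,0],
    [0,0,0.1,0],
    [0,0,0.1,0]
  ]
}}

```text
t: 18.4
tool_pos: [0.5046, -0.2319, 0.044]
tool_rot: [[0.079, 0.997, -0.0], [0.997, -0.079, 0.001], [0.0, -0.0, -1.0]]
contact_force: [0.8, -0.1, -0.2]
finger_gap: 0.994
grip_force: 0.0
```

>>> {"name": "jog_arm", "arguments": {
  "rows": [
    [0,0,0,0],
    [0,0,0,0],
    [0,0,0,0],
    [0,0,0,0],
    [0,0,0,0],
    [0,0,0,0],
    [0,0,0,0],
    [0,0,0,0]
  ],
  "fingers": 40,
  "squeeze": 30
}}

```text
t: 19.07
tool_pos: [0.5051, -0.2328, 0.0446]
tool_rot: [[0.08, 0.997, 0.002], [0.997, -0.08, -0.0], [-0.0, 0.002, -1.0]]
contact_force: [-0.3, 1.0, 6.9]
finger_gap: 0.647
grip_force: 31.1
```

>>> {"name": "jog_arm", "arguments": {
  "rows": [
    [0,0,-0.08,0],
    [0,0,-0.2,0],
    [0,0,-0.4,0],
    [0,0,-0.6,0],
    [0,0,-0.8,0],
    [0,0,-0.95,0],
    [0,0,-1,0],
    [0,0,-1,0]
  ]
}}

```text
t: 19.73
tool_pos: [0.5048, -0.2331, 0.1653]
tool_rot: [[0.081, 0.997, 0.003], [0.997, -0.081, -0.001], [-0.001, 0.003, -1.0]]
contact_force: [0.4, 0.1, -2.8]
finger_gap: 0.643
grip_force: 33.8
```

>>> {"name": "jog_arm", "arguments": {
  "rows": [
    [0.1,0.02,0,0],
    [0.25,0.07,0,0],
    [0.45,0.12,0,0],
    [0.634,0.179,0,0]
  ]
}}

```text
t: 20.07
tool_pos: [0.5309, -0.1567, 0.1618]
tool_rot: [[0.081, 0.997, -0.003], [0.997, -0.081, 0.001], [0.001, -0.003, -1.0]]
contact_force: [-0.6, 0.3, -2.1]
finger_gap: 0.65
grip_force: 33.7
```

>>> {"name": "jog_arm", "arguments": {
  "rows": [
    [0.2,0.05,0,0],
    [0.4,0.1,0,0],
    [0.55,0.15,0,0],
    [0.634,0.179,0,0],
    [0.634,0.179,0,0],
    [0.634,0.179,0,0],
    [0.634,0.179,0,0]
  ]
}}

```text
t: 20.65
tool_pos: [0.5585, -0.086, 0.1628]
tool_rot: [[0.082, 0.997, -0.002], [0.997, -0.082, -0.001], [-0.001, -0.002, -1.0]]
contact_force: [0.2, -1.4, -3.0]
finger_gap: 0.65
grip_force: 33.7
```

>>> {"name": "jog_arm", "arguments": {
  "rows": [
    [0,0,0.1,0],
    [0,0,0.3,0],
    [0,0,0.5,0],
    [0,0,0.7,0],
    [0,0,0.82,0],
    [0,0,0.9,0],
    [0,0,0.94,0],
    [0,0,0.957,0],
    [0,0,0.957,0],
    [0,0,0.957,0]
  ]
}}

```text
t: 21.48
tool_pos: [0.5599, -0.0849, 0.0494]
tool_rot: [[0.081, 0.997, 0.001], [0.997, -0.081, -0.0], [-0.0, 0.001, -1.0]]
contact_force: [0.5, -0.4, -1.9]
finger_gap: 0.646
grip_force: 33.7
```

>>> {"name": "jog_arm", "arguments": {
  "rows": [
    [0,0,0,0],
    [0,0,0,0],
    [0,0,0,0],
    [0,0,0,0],
    [0,0,0,0],
    [0,0,0,0]
  ],
  "fingers": 85
}}

```text
t: 21.98
tool_pos: [0.5594, -0.0846, 0.0488]
tool_rot: [[0.08, 0.997, 0.0], [0.997, -0.08, -0.0], [-0.0, 0.0, -1.0]]
contact_force: [-0.1, 0.9, 0.3]
finger_gap: 0.998
grip_force: 0.0
```

>>> {"name": "jog_arm", "arguments": {
  "rows": [
    [0,0,-0.2,0],
    [0,0,-0.4,0],
    [0,0,-0.6,0],
    [0,0,-0.8,0],
    [0,0,-1,0],
    [0,0,-1,0],
    [0,0,-1,0]
  ]
}}

```text
t: 22.57
tool_pos: [0.5601, -0.0847, 0.1699]
tool_rot: [[0.08, 0.997, 0.003], [0.997, -0.08, -0.0], [-0.0, 0.003, -1.0]]
contact_force: [-0.2, -0.5, -1.3]
finger_gap: 0.996
grip_force: 0.0
```

```bash
python3 - <<'E'
from look import *
a=eyes.grab_frame('top')
cv2.imwrite('pics/t2.png',cv2.resize(a[150:290,290:510],(792,504)))
r=nets.outline_of('top','mould')
print([(np.round(fit('top','mould',(.515,-.316),-.1,.008,d['mask']),4),d['conf']) for d in r[:2]])
print([np.round(d['location'],4) for d in nets.place_of('top','mould')[:2]])
print(readout.state()['tool_pos'])
E
```

```text
[]
[array([0.5615, 0.0657, 0.011 ])]
[ 0.55858982 -0.08459947  0.1676505 ]
```

View pics/t2.png

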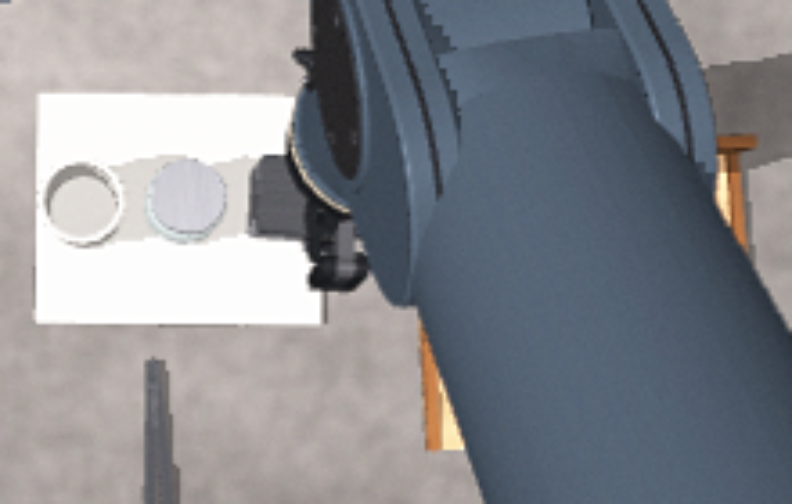

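Cup (82,203), jar (187,197) and tin (290,195) stand upright on the tile. The arm hides the mould, so I swing it aside.

>>> {"name": "jog_arm", "arguments": {
  "rows": [
    [0.25,0,0,0],
    [0.5,0,0,0],
    [0.75,0,0,0],
    [1,0,0,0]
  ]
}}

```text
t: 23.05
tool_pos: [0.5683, 0.0361, 0.1674]
tool_rot: [[0.081, 0.997, -0.002], [0.997, -0.081, -0.0], [-0.0, -0.002, -1.0]]
contact_force: [0.4, -1.0, -0.2]
finger_gap: 0.996
grip_force: 0.0
```

>>> {"name": "jog_arm", "arguments": {
  "rows": [
    [0.25,0,0,0],
    [0.5,0,0,0],
    [0.75,0,0,0],
    [1,0,0,0],
    [1,0,0,0],
    [1,0,0,0],
    [1,0,0,0]
  ]
}}

```text
t: 23.63
tool_pos: [0.5781, 0.1538, 0.1675]
tool_rot: [[0.08, 0.997, -0.002], [0.997, -0.08, -0.001], [-0.001, -0.002, -1.0]]
contact_force: [-0.5, -0.4, 0.1]
finger_gap: 0.995
grip_force: 0.0
```

```bash
python3 - <<'E'
from look import *
for c in('top','side'):
    a=eyes.grab_frame(c)
    r=nets.outline_of(c,'mould')
    print(c,[(np.round(fit(c,'mould',(.515,-.316),-.1,.008,d['mask']),4),d['conf']) for d in r[:2]])
    print([np.round(d['location'],4) for d in nets.place_of(c,'mould')[:2]])
    if c=='top': cv2.imwrite('pics/t3.png',cv2.resize(a[180:285,395:515],(685,600)))
print(readout.state()['tool_pos'])
E
```

```text
top [(array([ 0.5146, -0.3162, -5.27  ,  0.0608]), 0.79)]
[array([ 0.5151, -0.3174,  0.0107])]
side [(array([ 0.5177, -0.3215, -3.6333,  0.1222]), 0.45)]
[array([ 0.515 , -0.3143,  0.0106])]
[0.57868341 0.15362631 0.16859644]
```

View pics/t3.png

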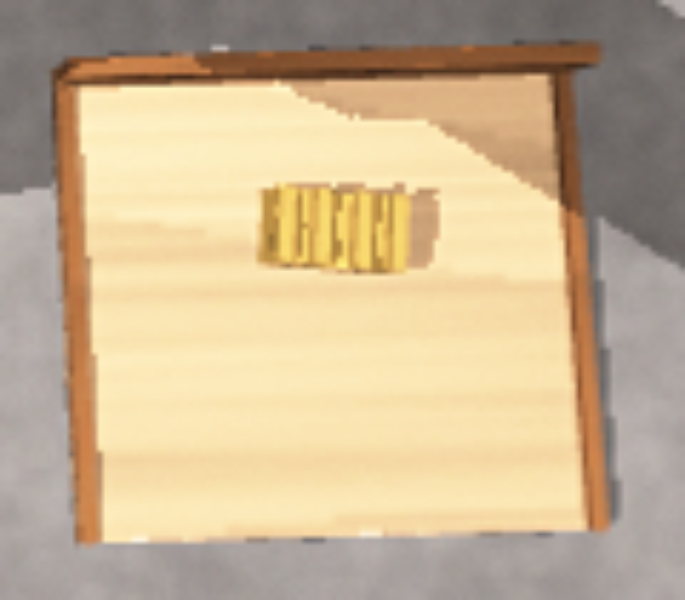

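The mould stands alone around (335,228) in this crop, at (0.515, -0.316), turned about -5°.

>>> {"name": "jog_arm", "arguments": {
  "rows": [
    [-0.25,-0.02,0,0],
    [-0.5,-0.03,0,0],
    [-0.75,-0.04,0,0],
    [-0.987,-0.055,0,0]
  ],
  "fingers": 65
}}

```text
t: 24.27
tool_pos: [0.5622, 0.0351, 0.1687]
tool_rot: [[0.081, 0.997, 0.0], [0.997, -0.081, -0.0], [-0.0, 0.0, -1.0]]
contact_force: [0.4, -0.7, 0.4]
finger_gap: 0.763
grip_force: 0.0
```

>>> {"name": "jog_arm", "arguments": {
  "rows": [
    [-0.25,-0.02,0,0],
    [-0.5,-0.03,0,0],
    [-0.75,-0.04,0,0],
    [-0.987,-0.055,0,0]
  ]
}}

```text
t: 24.6
tool_pos: [0.5459, -0.0826, 0.1688]
tool_rot: [[0.082, 0.997, 0.0], [0.997, -0.082, -0.0], [-0.0, 0.0, -1.0]]
contact_force: [0.8, -0.2, -0.3]
finger_gap: 0.761
grip_force: 0.0
```

>>> {"name": "jog_arm", "arguments": {
  "rows": [
    [-0.25,-0.02,0,0],
    [-0.5,-0.03,0,0],
    [-0.75,-0.04,0,0],
    [-0.987,-0.055,0,0]
  ]
}}

```text
t: 24.93
tool_pos: [0.5297, -0.2002, 0.1688]
tool_rot: [[0.082, 0.997, 0.0], [0.997, -0.082, -0.0], [-0.0, 0.0, -1.0]]
contact_force: [-0.2, 0.6, -0.8]
finger_gap: 0.758
grip_force: 0.0
```

>>> {"name": "jog_arm", "arguments": {
  "rows": [
    [-0.25,-0.02,0,0],
    [-0.5,-0.03,0,0],
    [-0.75,-0.04,0,0],
    [-0.987,-0.055,0,0],
    [-0.987,-0.055,0,0],
    [-0.987,-0.055,0,0],
    [-0.987,-0.055,0,0]
  ]
}}

```text
t: 25.52
tool_pos: [0.5141, -0.3151, 0.1686]
tool_rot: [[0.081, 0.997, 0.0], [0.997, -0.081, 0.001], [0.001, 0.0, -1.0]]
contact_force: [-0.2, 0.3, -0.1]
finger_gap: 0.76
grip_force: 0.0
```

>>> {"name": "jog_arm", "arguments": {
  "rows": [
    [0,0,0.2,0],
    [0,0,0.4,0],
    [0,0,0.6,0],
    [0,0,0.75,0],
    [0,0,0.85,0],
    [0,0,0.85,0],
    [0,0,0.85,0],
    [0,0,0.85,0],
    [0,0,0.85,0]
  ]
}}

```text
t: 26.27
tool_pos: [0.5151, -0.3153, 0.0679]
tool_rot: [[0.08, 0.997, 0.002], [0.997, -0.08, -0.001], [-0.001, 0.002, -1.0]]
contact_force: [1.2, 0.7, -0.1]
finger_gap: 0.76
grip_force: 0.0
```

>>> {"name": "jog_arm", "arguments": {
  "rows": [
    [0,0,0.1,0],
    [0,0,0.2,0],
    [0,0,0.3,0],
    [0,0,0.38,0],
    [0,0,0.42,0],
    [0,0,0.45,0],
    [0,0,0.45,0],
    [0,0,0.45,0]
  ]
}}

```text
t: 26.93
tool_pos: [0.5142, -0.3154, 0.0125]
tool_rot: [[0.08, 0.997, -0.0], [0.997, -0.08, 0.0], [0.0, -0.0, -1.0]]
contact_force: [0.5, 0.3, -0.0]
finger_gap: 0.762
grip_force: 0.0
```

>>> {"name": "jog_arm", "arguments": {
  "rows": [
    [0,0,0,0],
    [0,0,0,0],
    [0,0,0,0],
    [0,0,0,0],
    [0,0,0,0],
    [0,0,0,0],
    [0,0,0,0],
    [0,0,0,0],
    [0,0,0,0]
  ],
  "fingers": 20,
  "squeeze": 60
}}

```text
t: 27.68
tool_pos: [0.5142, -0.3155, 0.0126]
tool_rot: [[0.08, 0.997, -0.0], [0.997, -0.08, 0.0], [0.0, -0.0, -1.0]]
contact_force: [-0.1, -0.2, 0.0]
finger_gap: 0.234
grip_force: 0.0
```

>>> {"name": "jog_arm", "arguments": {
  "rows": [
    [0,0,-0.1,0],
    [0,0,-0.25,0],
    [0,0,-0.45,0],
    [0,0,-0.65,0],
    [0,0,-0.85,0],
    [0,0,-0.95,0],
    [0,0,-1,0],
    [0,0,-1,0]
  ]
}}

```text
t: 28.35
tool_pos: [0.5149, -0.3158, 0.1346]
tool_rot: [[0.081, 0.997, 0.003], [0.997, -0.081, -0.001], [-0.001, 0.003, -1.0]]
contact_force: [-0.4, 0.4, -0.7]
finger_gap: 0.235
grip_force: 0.0
```

>>> {"name": "jog_arm", "arguments": {
  "rows": [
    [0.25,0,0,0],
    [0.5,0,0,0],
    [0.75,0,0,0],
    [1,0,0,0]
  ],
  "fingers": 65
}}

```text
t: 28.68
tool_pos: [0.5229, -0.1945, 0.1316]
tool_rot: [[0.081, 0.997, -0.002], [0.997, -0.081, 0.001], [0.001, -0.002, -1.0]]
contact_force: [0.9, 1.0, -0.1]
finger_gap: 0.759
grip_force: 0.0
```

>>> {"name": "jog_arm", "arguments": {
  "rows": [
    [0.25,0,-0.3,0],
    [0.5,0,-0.3,0],
    [0.75,0,-0.3,0],
    [1,0,-0.3,0]
  ]
}}

```text
t: 29.02
tool_pos: [0.5331, -0.0747, 0.1683]
tool_rot: [[0.08, 0.997, -0.0], [0.997, -0.08, 0.0], [0.0, -0.0, -1.0]]
contact_force: [0.7, -0.8, -0.4]
finger_gap: 0.761
grip_force: 0.0
```

>>> {"name": "jog_arm", "arguments": {
  "rows": [
    [0.25,0,0,0],
    [0.5,0,0,0],
    [0.75,0,0,0],
    [1,0,0,0],
    [1,0,0,0],
    [1,0,0,0],
    [1,0,0,0]
  ]
}}

```text
t: 29.6
tool_pos: [0.5425, 0.0427, 0.1678]
tool_rot: [[0.08, 0.997, -0.002], [0.997, -0.08, -0.001], [-0.001, -0.002, -1.0]]
contact_force: [-0.3, -0.3, -0.3]
finger_gap: 0.76
grip_force: 0.0
```

```bash
python3 - <<'E'
from look import *
o=[]
for c in('top','side'):
    a=eyes.grab_frame(c)
    r=nets.outline_of(c,'mould')
    print(c,[(np.round(fit(c,'mould',(.515,-.316),-.1,.008,d['mask']),4),d['conf']) for d in r[:2]])
    o.append(cv2.resize(a[180:285,395:515] if c=='top' else a[130:200,300:400],(400,350 if c=='top' else 350)))
cv2.imwrite('pics/t4.png',np.hstack(o))
print(readout.state()['tool_pos'])
E
```

```text
top [(array([ 0.5159, -0.3153, -1.5207,  0.1358]), 0.54)]
side [(array([ 0.5179, -0.3236, -4.3976,  0.1364]), 0.47)]
[0.54296683 0.04197476 0.16836672]
```

View pics/t4.png

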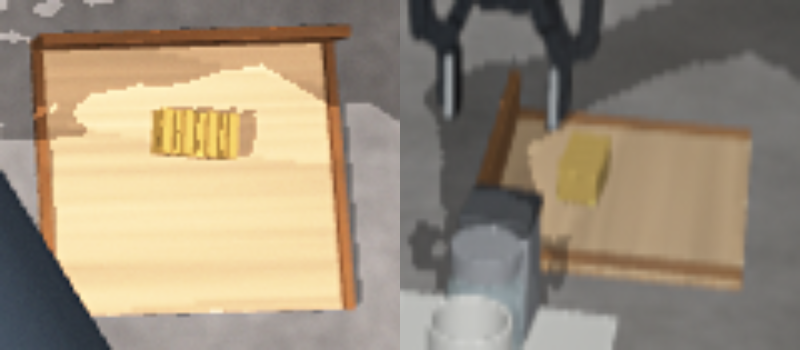

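```bash
python3 - <<'E'
from look import *
s=readout.state();p=np.array(s['tool_pos']);y=np.array(s['tool_rot'])[:,1]
print(p,s['finger_gap'])
for dz in(0,.01,.02,.03,.04,.05):
    q=p+[0,0,dz]; print(dz,np.round(proj('side',[q+.035*y,q-.035*y]),1).tolist(),np.round(proj('top',[q+.035*y,q-.035*y]),1).tolist())
a=eyes.grab_frame('side');print(a.shape);cv2.imwrite('pics/s5.png',cv2.resize(a[90:190,280:380],(600,600)))
E
```

```text
[0.54296683 0.04197476 0.16836672] 0.7603362326919548
0 [[312.8, 164.1], [337.1, 166.7]] [[323.0, 194.1], [321.5, 223.6]]
0.01 [[312.9, 160.9], [337.2, 163.5]] [[323.0, 193.5], [321.5, 223.3]]
0.02 [[312.9, 157.6], [337.3, 160.2]] [[323.1, 192.9], [321.5, 223.1]]
0.03 [[312.9, 154.3], [337.4, 156.9]] [[323.1, 192.3], [321.5, 222.9]]
0.04 [[313.0, 151.0], [337.5, 153.5]] [[323.1, 191.7], [321.5, 222.6]]
0.05 [[313.0, 147.7], [337.6, 150.2]] [[323.1, 191.1], [321.5, 222.4]]
(400, 640, 3)
```

View pics/s5.png

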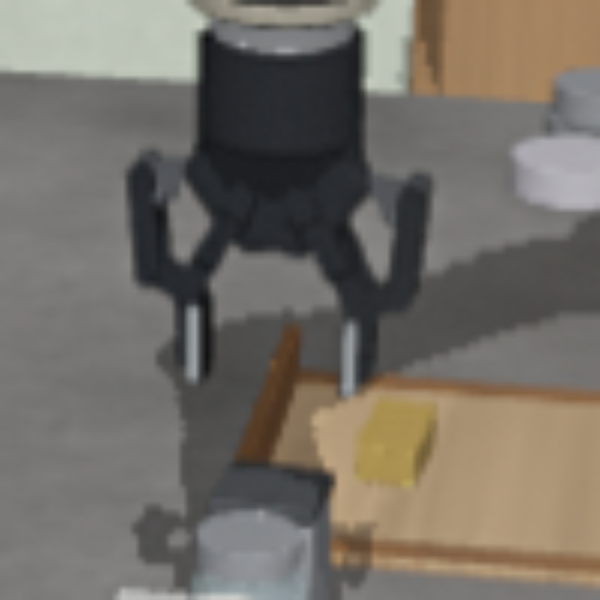

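Measured against the projection, the fingertips (at (195,380) and (350,395) in the crop) sit about 32 mm above the reported TCP at this opening, so the fingers closed just over the mould. It has not moved. I go lower, watching the force.

>>> {"name": "jog_arm", "arguments": {
  "rows": [
    [-0.25,0,0,0],
    [-0.5,0,0,0],
    [-0.75,0,0,0],
    [-1,0,0,0]
  ]
}}

```text
t: 30.18
tool_pos: [0.5331, -0.0782, 0.1687]
tool_rot: [[0.081, 0.997, 0.0], [0.997, -0.081, -0.0], [-0.0, 0.0, -1.0]]
contact_force: [0.9, -0.2, -0.8]
finger_gap: 0.759
grip_force: 0.0
```

>>> {"name": "jog_arm", "arguments": {
  "rows": [
    [-0.25,0,0,0],
    [-0.5,0,0,0],
    [-0.75,0,0,0],
    [-1,0,0,0]
  ]
}}

```text
t: 30.52
tool_pos: [0.5232, -0.198, 0.1687]
tool_rot: [[0.082, 0.997, 0.0], [0.997, -0.082, -0.0], [-0.0, 0.0, -1.0]]
contact_force: [0.8, 0.5, 0.7]
finger_gap: 0.759
grip_force: 0.0
```

>>> {"name": "jog_arm", "arguments": {
  "rows": [
    [-0.25,0,0,0],
    [-0.5,0,0,0],
    [-0.75,0,0,0],
    [-1,0,0,0],
    [-1,0,0,0],
    [-1,0,0,0]
  ]
}}

```text
t: 31.02
tool_pos: [0.5129, -0.3181, 0.1682]
tool_rot: [[0.085, 0.996, -0.001], [0.996, -0.085, -0.0], [-0.0, -0.001, -1.0]]
contact_force: [-0.5, 1.9, -0.2]
finger_gap: 0.758
grip_force: 0.0
```

>>> {"name": "jog_arm", "arguments": {
  "rows": [
    [0,0,0.2,0],
    [0,0,0.4,0],
    [0,0,0.6,0],
    [0,0,0.8,0],
    [0,0,1,0],
    [0,0,1,0],
    [0,0,1,0],
    [0,0,1,0]
  ]
}}

```text
t: 31.68
tool_pos: [0.5151, -0.3151, 0.0499]
tool_rot: [[0.08, 0.997, 0.001], [0.997, -0.08, -0.0], [-0.0, 0.001, -1.0]]
contact_force: [0.6, -0.8, -0.3]
finger_gap: 0.761
grip_force: 0.0
```

>>> {"name": "jog_arm", "arguments": {
  "rows": [
    [0,0,0.1,0],
    [0,0,0.2,0],
    [0,0,0.3,0],
    [0,0,0.3,0],
    [0,0,0.3,0],
    [0,0,0.3,0]
  ]
}}

```text
t: 32.18
tool_pos: [0.5142, -0.3154, 0.0125]
tool_rot: [[0.08, 0.997, -0.0], [0.997, -0.08, 0.0], [0.0, -0.0, -1.0]]
contact_force: [0.9, -0.8, -0.1]
finger_gap: 0.759
grip_force: 0.0
```

>>> {"name": "jog_arm", "arguments": {
  "rows": [
    [0,0,0.03,0],
    [0,0,0.07,0],
    [0,0,0.1,0],
    [0,0,0.13,0],
    [0,0,0.15,0],
    [0,0,0.17,0],
    [0,0,0.17,0],
    [0,0,0.17,0]
  ]
}}

```text
t: 32.85
tool_pos: [0.5141, -0.3154, -0.0079]
tool_rot: [[0.08, 0.997, -0.0], [0.997, -0.08, 0.0], [0.0, -0.0, -1.0]]
contact_force: [0.3, -0.5, 0.0]
finger_gap: 0.76
grip_force: 0.0
```

>>> {"name": "jog_arm", "arguments": {
  "rows": [
    [0,0,0,0],
    [0,0,0,0],
    [0,0,0,0],
    [0,0,0,0],
    [0,0,0,0],
    [0,0,0,0],
    [0,0,0,0],
    [0,0,0,0],
    [0,0,0,0]
  ],
  "fingers": 20,
  "squeeze": 60
}}

```text
t: 33.6
tool_pos: [0.5149, -0.3156, -0.0072]
tool_rot: [[0.08, 0.997, 0.001], [0.997, -0.08, -0.001], [-0.0, 0.001, -1.0]]
contact_force: [-0.5, 0.3, 5.5]
finger_gap: 0.401
grip_force: 61.3
```

>>> {"name": "jog_arm", "arguments": {
  "rows": [
    [0,0,-0.08,0],
    [0,0,-0.2,0],
    [0,0,-0.4,0],
    [0,0,-0.6,0],
    [0,0,-0.8,0],
    [0,0,-1,0],
    [0,0,-1,0]
  ]
}}

```text
t: 34.18
tool_pos: [0.5158, -0.3163, 0.1166]
tool_rot: [[0.081, 0.997, 0.005], [0.997, -0.081, -0.003], [-0.002, 0.005, -1.0]]
contact_force: [1.0, -0.2, -5.8]
finger_gap: 0.406
grip_force: 61.2
```

>>> {"name": "jog_arm", "arguments": {
  "rows": [
    [0.1,0,-0.25,0],
    [0.25,-0.03,-0.25,0],
    [0.45,-0.05,-0.25,0],
    [0.65,-0.08,-0.25,0],
    [0.881,-0.105,-0.25,0]
  ]
}}

```text
t: 34.6
tool_pos: [0.5084, -0.2087, 0.141]
tool_rot: [[0.082, 0.997, -0.003], [0.997, -0.082, 0.0], [0.0, -0.003, -1.0]]
contact_force: [-0.0, 0.3, -5.7]
finger_gap: 0.408
grip_force: 62.6
```

>>> {"name": "jog_arm", "arguments": {
  "rows": [
    [0.22,-0.03,0,0],
    [0.44,-0.05,0,0],
    [0.66,-0.08,0,0],
    [0.881,-0.105,0,0]
  ]
}}

```text
t: 34.93
tool_pos: [0.5045, -0.1015, 0.141]
tool_rot: [[0.081, 0.997, -0.003], [0.997, -0.081, 0.0], [0.0, -0.003, -1.0]]
contact_force: [0.5, -1.0, -6.4]
finger_gap: 0.4
grip_force: 62.6
```

>>> {"name": "jog_arm", "arguments": {
  "rows": [
    [0.22,-0.03,0,0],
    [0.44,-0.05,0,0],
    [0.66,-0.08,0,0],
    [0.881,-0.105,0,0]
  ]
}}

```text
t: 35.27
tool_pos: [0.5005, 0.0046, 0.1411]
tool_rot: [[0.081, 0.997, -0.002], [0.997, -0.081, -0.0], [-0.0, -0.002, -1.0]]
contact_force: [0.4, 0.3, -5.8]
finger_gap: 0.405
grip_force: 62.6
```

>>> {"name": "jog_arm", "arguments": {
  "rows": [
    [0.22,-0.03,0,0],
    [0.44,-0.05,0,0],
    [0.66,-0.08,0,0],
    [0.881,-0.105,0,0]
  ]
}}

```text
t: 35.6
tool_pos: [0.4966, 0.1108, 0.1411]
tool_rot: [[0.08, 0.997, -0.002], [0.997, -0.08, -0.001], [-0.001, -0.002, -1.0]]
contact_force: [1.3, 0.9, -7.2]
finger_gap: 0.404
grip_force: 62.6
```

>>> {"name": "jog_arm", "arguments": {
  "rows": [
    [0.22,-0.03,0,0],
    [0.44,-0.05,0,0],
    [0.66,-0.08,0,0],
    [0.881,-0.105,0,0]
  ]
}}

```text
t: 35.93
tool_pos: [0.4926, 0.217, 0.1409]
tool_rot: [[0.08, 0.997, -0.002], [0.997, -0.08, -0.001], [-0.002, -0.002, -1.0]]
contact_force: [1.1, 1.2, -6.2]
finger_gap: 0.407
grip_force: 62.6
```

>>> {"name": "jog_arm", "arguments": {
  "rows": [
    [0.22,-0.03,0,-0.02],
    [0.44,-0.05,0,-0.04],
    [0.66,-0.08,0,-0.07],
    [0.8,-0.1,0,-0.1],
    [0.881,-0.105,0,-0.118],
    [0.881,-0.105,0,-0.118],
    [0.881,-0.105,0,-0.118],
    [0.881,-0.105,0,-0.118],
    [0.881,-0.105,0,-0.118]
  ]
}}

```text
t: 36.68
tool_pos: [0.4899, 0.3212, 0.1417]
tool_rot: [[-0.284, 0.959, -0.001], [0.959, 0.284, -0.001], [-0.001, -0.001, -1.0]]
contact_force: [-0.6, -0.6, -6.1]
finger_gap: 0.405
grip_force: 62.6
```

```bash
python3 - <<'E'
from look import *
s=readout.state();print(s['tool_pos'],np.array(s['tool_rot']).round(3).tolist(),s['grip_force'])
o=[]
for c in('top','side'):
    a=eyes.grab_frame(c)
    u,v=proj(c,[[.49,.3225,.07]])[0].astype(int)
    o.append(cv2.resize(a[v-50:v+50,u-50:u+50],(400,400)))
cv2.imwrite('pics/h1.png',np.hstack(o))
E
```

```text
[0.48987737 0.32124148 0.14170847] [[-0.284, 0.959, -0.001], [0.959, 0.284, -0.001], [-0.001, -0.001, -1.0]] 62.589969635009766
```

View pics/h1.png

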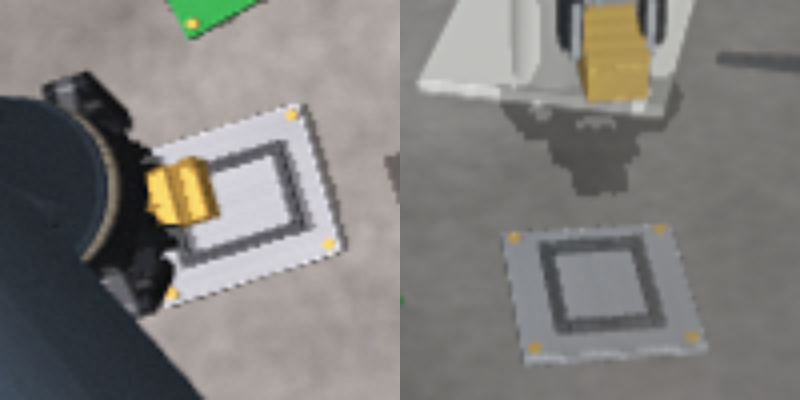

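The mould hangs level, and its long side is parallel to the holder's rim. Lowering it in.

>>> {"name": "jog_arm", "arguments": {
  "rows": [
    [0,0,0.15,0],
    [0,0,0.35,0],
    [0.017,0,0.55,0],
    [0.017,0,0.75,0],
    [0.017,0,0.87,0],
    [0.017,0,0.9,0],
    [0.017,0,0.9,0],
    [0.017,0,0.9,0]
  ]
}}

```text
t: 37.45
tool_pos: [0.4897, 0.325, 0.035]
tool_rot: [[-0.286, 0.958, 0.001], [0.958, 0.286, 0.001], [0.0, 0.001, -1.0]]
contact_force: [-0.0, 0.1, -5.2]
finger_gap: 0.406
grip_force: 62.5
```

>>> {"name": "jog_arm", "arguments": {
  "rows": [
    [0,0,0.06,0],
    [0,0,0.12,0],
    [0,0,0.18,0],
    [0,0,0.23,0],
    [0,0,0.27,0],
    [0,0,0.3,0],
    [0,0,0.32,0],
    [0,0,0.33,0],
    [0,0,0.33,0],
    [0,0,0.33,0]
  ]
}}

```text
t: 38.28
tool_pos: [0.4894, 0.325, -0.0052]
tool_rot: [[-0.286, 0.958, 0.0], [0.958, 0.286, 0.0], [0.0, 0.0, -1.0]]
contact_force: [-0.5, -0.3, -5.1]
finger_gap: 0.403
grip_force: 62.7
```

>>> {"name": "jog_arm", "arguments": {
  "rows": [
    [0,0,0.015,0],
    [-0.008,0,0.03,0],
    [-0.008,0,0.03,0],
    [-0.008,0,0.03,0]
  ]
}}

```text
t: 38.62
tool_pos: [0.4895, 0.3238, -0.009]
tool_rot: [[-0.286, 0.958, -0.0], [0.958, 0.286, -0.0], [-0.0, -0.0, -1.0]]
contact_force: [0.2, 0.2, -5.3]
finger_gap: 0.408
grip_force: 62.6
```

>>> {"name": "jog_arm", "arguments": {
  "rows": [
    [0,0,0,0],
    [0,0,0,0],
    [0,0,0,0],
    [0,0,0,0],
    [0,0,0,0],
    [0,0,0,0]
  ],
  "fingers": 65
}}

```text
t: 39.12
tool_pos: [0.4896, 0.324, -0.0088]
tool_rot: [[-0.286, 0.958, 0.0], [0.958, 0.286, 0.0], [0.0, 0.0, -1.0]]
contact_force: [-0.1, -0.4, -0.0]
finger_gap: 0.762
grip_force: 0.0
```

>>> {"name": "jog_arm", "arguments": {
  "rows": [
    [0,0,-0.2,0],
    [0,0,-0.4,0],
    [0,0,-0.6,0],
    [0,0,-0.8,0],
    [0,0,-1,0],
    [0,0,-1,0],
    [0,0,-1,0]
  ]
}}

```text
t: 39.7
tool_pos: [0.4903, 0.3244, 0.1124]
tool_rot: [[-0.286, 0.958, 0.003], [0.958, 0.286, 0.002], [0.001, 0.003, -1.0]]
contact_force: [-0.8, 0.5, -0.4]
finger_gap: 0.76
grip_force: 0.0
```

>>> {"name": "jog_arm", "arguments": {
  "rows": [
    [-0.2,0,-0.2,0.02],
    [-0.4,0,-0.4,0.04],
    [-0.6,0,-0.5,0.07],
    [-0.8,0,-0.5,0.0928],
    [-1,0,-0.5,0.0928],
    [-1,0,-0.5,0.0928],
    [-1,0,-0.5,0.0928]
  ],
  "fingers": 85
}}

```text
t: 40.28
tool_pos: [0.5238, 0.207, 0.17]
tool_rot: [[0.004, 1.0, -0.001], [1.0, -0.004, -0.001], [-0.001, -0.001, -1.0]]
contact_force: [0.3, 1.4, -0.1]
finger_gap: 0.995
grip_force: 0.0
```

```bash
python3 - <<'E'
from look import *
s=readout.state();print(s['t'],s['tool_pos'],np.array(s['tool_rot']).round(3).tolist())
o=[]
for c in('top','side'):
    a=eyes.grab_frame(c)
    for n,g in dict(mould=(.49,.3225,.006),cup=(.5607,.0657,.01),jar=(.5603,-.01,.01),tin=(.56,-.085,.01)).items():
        for d in nets.outline_of(c,n)[:1]: print(c,n,round(d['conf'],2),np.round(fit(c,n,g[:2],.29 if n=='mould' else -.07,g[2],d['mask']),4))
    u,v=proj(c,[[.49,.3225,.01]])[0].astype(int);o.append(cv2.resize(a[v-40:v+40,u-40:u+40],(400,400)))
cv2.imwrite('pics/h2.png',np.hstack(o))
E
```

```text
40.2833 [0.52384689 0.20703446 0.16997947] [[0.004, 1.0, -0.001], [1.0, -0.004, -0.001], [-0.001, -0.001, -1.0]]
top cup 0.59 [0.5601 0.0681 6.7896 0.0514]
top jar 0.94 [ 5.58600e-01 -6.90000e-03 -1.11912e+01  7.35000e-02]
top tin 0.92 [ 0.5595 -0.0872 -6.1806  0.052 ]
side mould 0.65 [ 0.4894  0.3211 15.4907  0.0773]
side cup 0.64 [0.5606 0.0641 7.2209 0.0334]
side jar 0.84 [ 0.5738 -0.1287 40.0951  0.6323]
side tin 0.49 [ 0.5597 -0.115   7.9081  0.5665]
```

View pics/h2.png

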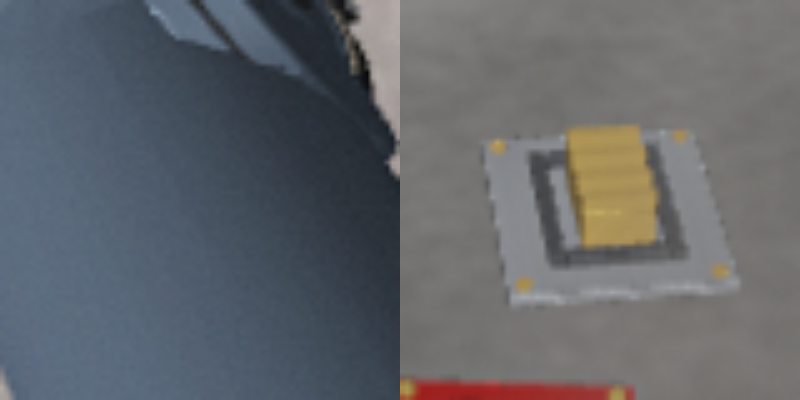

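The mould sits inside the dark rim, flat, in the right-hand view around (615,190). Now I return the tin.

>>> {"name": "jog_arm", "arguments": {
  "rows": [
    [-0.2,0.02,0,0],
    [-0.4,0.05,0,0],
    [-0.6,0.08,0,0],
    [-0.811,0.1,0,0]
  ]
}}

```text
t: 41.12
tool_pos: [0.5359, 0.1111, 0.1711]
tool_rot: [[0.0, 1.0, 0.0], [1.0, -0.0, 0.0], [0.0, 0.0, -1.0]]
contact_force: [1.6, -0.2, 0.1]
finger_gap: 0.995
grip_force: 0.0
```

>>> {"name": "jog_arm", "arguments": {
  "rows": [
    [-0.2,0.02,0,0],
    [-0.4,0.05,0,0],
    [-0.6,0.08,0,0],
    [-0.811,0.1,0,0]
  ]
}}

```text
t: 41.45
tool_pos: [0.5478, 0.0134, 0.1712]
tool_rot: [[0.001, 1.0, 0.0], [1.0, -0.001, 0.0], [0.0, 0.0, -1.0]]
contact_force: [0.4, -0.1, -0.0]
finger_gap: 0.995
grip_force: 0.0
```

>>> {"name": "jog_arm", "arguments": {
  "rows": [
    [-0.2,0.02,0,0],
    [-0.4,0.05,0,0],
    [-0.6,0.08,0,0],
    [-0.811,0.1,0,0.025],
    [-0.811,0.1,0,0.025],
    [-0.811,0.1,0,0.025],
    [-0.811,0.1,0,0.025]
  ]
}}

```text
t: 42.03
tool_pos: [0.5595, -0.0824, 0.171]
tool_rot: [[0.079, 0.997, 0.0], [0.997, -0.079, 0.001], [0.001, -0.0, -1.0]]
contact_force: [-0.6, 0.5, -0.0]
finger_gap: 0.999
grip_force: 0.0
```

>>> {"name": "jog_arm", "arguments": {
  "rows": [
    [0,0,0.2,0],
    [0,0,0.4,0],
    [0,0,0.6,0],
    [0,0,0.8,0],
    [0,0,1,0],
    [0,0,1,0],
    [0,0,1,0],
    [0,0,1,0]
  ]
}}

```text
t: 42.7
tool_pos: [0.5603, -0.0821, 0.0522]
tool_rot: [[0.078, 0.997, 0.001], [0.997, -0.078, 0.0], [0.0, 0.001, -1.0]]
contact_force: [-0.1, 0.0, -0.2]
finger_gap: 0.995
grip_force: 0.0
```

>>> {"name": "jog_arm", "arguments": {
  "rows": [
    [0,0,0,0],
    [0,0,0,0],
    [0,0,0,0],
    [0,0,0,0],
    [0,0,0,0],
    [0,0,0,0],
    [0,0,0,0],
    [0,0,0,0]
  ],
  "fingers": 40,
  "squeeze": 30
}}

```text
t: 43.37
tool_pos: [0.5605, -0.083, 0.0524]
tool_rot: [[0.08, 0.997, 0.003], [0.997, -0.08, -0.0], [0.0, 0.003, -1.0]]
contact_force: [1.5, 0.4, 7.0]
finger_gap: 0.646
grip_force: 31.3
```

>>> {"name": "jog_arm", "arguments": {
  "rows": [
    [0,0,-0.08,0],
    [0,0,-0.2,0],
    [0,0,-0.4,0],
    [0,0,-0.6,0],
    [0,0,-0.8,0],
    [0,0,-0.95,0],
    [0,0,-1,0],
    [0,0,-1,0],
    [0,0,-1,0]
  ]
}}

```text
t: 44.12
tool_pos: [0.559, -0.0832, 0.1707]
tool_rot: [[0.08, 0.997, -0.0], [0.997, -0.08, -0.0], [-0.0, -0.0, -1.0]]
contact_force: [0.1, -0.4, -1.8]
finger_gap: 0.645
grip_force: 33.7
```

>>> {"name": "jog_arm", "arguments": {
  "rows": [
    [-0.1,-0.03,0,0],
    [-0.25,-0.07,0,0],
    [-0.45,-0.12,0,0],
    [-0.633,-0.177,0,0]
  ]
}}

```text
t: 44.45
tool_pos: [0.5307, -0.1586, 0.1695]
tool_rot: [[0.079, 0.997, -0.003], [0.997, -0.079, 0.0], [0.0, -0.003, -1.0]]
contact_force: [0.6, -0.4, -2.7]
finger_gap: 0.643
grip_force: 33.7
```

>>> {"name": "jog_arm", "arguments": {
  "rows": [
    [-0.2,-0.05,0,0],
    [-0.4,-0.11,0,0],
    [-0.55,-0.15,0,0],
    [-0.633,-0.177,0,0],
    [-0.633,-0.177,0,0],
    [-0.633,-0.177,0,0],
    [-0.633,-0.177,0,0],
    [-0.633,-0.177,0,0]
  ]
}}

```text
t: 45.12
tool_pos: [0.5056, -0.2295, 0.1709]
tool_rot: [[0.078, 0.997, 0.0], [0.997, -0.078, 0.001], [0.001, 0.0, -1.0]]
contact_force: [0.1, 0.1, -2.9]
finger_gap: 0.647
grip_force: 33.7
```

>>> {"name": "jog_arm", "arguments": {
  "rows": [
    [0,0,0.1,0],
    [0,0,0.3,0],
    [0,0,0.5,0],
    [0,0,0.7,0],
    [0,0,0.82,0],
    [0,0,0.9,0],
    [0,0,0.94,0],
    [0,0,0.97,0],
    [0,0,0.97,0],
    [0,0,0.97,0]
  ]
}}

```text
t: 45.95
tool_pos: [0.5056, -0.2311, 0.0553]
tool_rot: [[0.08, 0.997, 0.001], [0.997, -0.08, -0.0], [-0.0, 0.001, -1.0]]
contact_force: [-0.2, -0.2, -2.0]
finger_gap: 0.647
grip_force: 33.6
```

>>> {"name": "jog_arm", "arguments": {
  "rows": [
    [0,0,0.02,0],
    [0,0,0.035,0],
    [0,0,0.035,0],
    [0,0,0.035,0]
  ]
}}

```text
t: 46.28
tool_pos: [0.505, -0.2312, 0.0506]
tool_rot: [[0.08, 0.997, 0.0], [0.997, -0.08, -0.0], [-0.0, 0.0, -1.0]]
contact_force: [-0.4, 0.5, -2.7]
finger_gap: 0.644
grip_force: 33.7
```

>>> {"name": "jog_arm", "arguments": {
  "rows": [
    [0,0,0,0],
    [0,0,0,0],
    [0,0,0,0],
    [0,0,0,0],
    [0,0,0,0],
    [0,0,0,0]
  ],
  "fingers": 85
}}

```text
t: 46.78
tool_pos: [0.5051, -0.2311, 0.0505]
tool_rot: [[0.08, 0.997, 0.0], [0.997, -0.08, -0.0], [-0.0, 0.0, -1.0]]
contact_force: [-0.3, -0.8, -0.2]
finger_gap: 0.991
grip_force: 0.0
```

>>> {"name": "jog_arm", "arguments": {
  "rows": [
    [0,0,-0.2,0],
    [0,0,-0.4,0],
    [0,0,-0.6,0],
    [0,0,-0.8,0],
    [0,0,-1,0],
    [0,0,-1,0],
    [0,0,-1,0]
  ]
}}

```text
t: 47.37
tool_pos: [0.5058, -0.2314, 0.1717]
tool_rot: [[0.08, 0.997, 0.003], [0.997, -0.08, -0.001], [-0.001, 0.003, -1.0]]
contact_force: [0.1, 1.4, -0.3]
finger_gap: 0.992
grip_force: 0.0
```

>>> {"name": "jog_arm", "arguments": {
  "rows": [
    [0.2,0.03,0,0],
    [0.45,0.07,0,0],
    [0.7,0.11,0,0],
    [0.938,0.152,0,0]
  ]
}}

```text
t: 47.7
tool_pos: [0.5316, -0.119, 0.1693]
tool_rot: [[0.08, 0.997, -0.002], [0.997, -0.08, 0.001], [0.0, -0.002, -1.0]]
contact_force: [-0.0, -0.0, 0.9]
finger_gap: 0.996
grip_force: 0.0
```

>>> {"name": "jog_arm", "arguments": {
  "rows": [
    [0.25,0.03,0,0],
    [0.5,0.07,0,0],
    [0.7,0.11,0,0],
    [0.938,0.152,0,-0.0256],
    [0.938,0.152,0,-0.0256],
    [0.938,0.152,0,-0.0256],
    [0.938,0.152,0,-0.0256],
    [0.938,0.152,0,-0.0256]
  ]
}}

```text
t: 48.37
tool_pos: [0.5588, -0.0111, 0.1698]
tool_rot: [[0.002, 1.0, -0.001], [1.0, -0.002, -0.001], [-0.001, -0.001, -1.0]]
contact_force: [0.1, 0.1, -0.1]
finger_gap: 0.996
grip_force: 0.0
```

>>> {"name": "jog_arm", "arguments": {
  "rows": [
    [0,0,0.2,0],
    [0,0,0.4,0],
    [0,0,0.6,0],
    [0,0,0.8,0],
    [0,0,0.965,0],
    [0,0,0.965,0],
    [0,0,0.965,0],
    [0,0,0.965,0]
  ]
}}

```text
t: 49.03
tool_pos: [0.5599, -0.0102, 0.0556]
tool_rot: [[0.001, 1.0, 0.001], [1.0, -0.001, -0.0], [-0.0, 0.001, -1.0]]
contact_force: [-0.0, -0.5, 0.0]
finger_gap: 0.997
grip_force: 0.0
```

>>> {"name": "jog_arm", "arguments": {
  "rows": [
    [0,0,0,0],
    [0,0,0,0],
    [0,0,0,0],
    [0,0,0,0],
    [0,0,0,0],
    [0,0,0,0],
    [0,0,0,0],
    [0,0,0,0]
  ],
  "fingers": 45,
  "squeeze": 30
}}

```text
t: 49.7
tool_pos: [0.5602, -0.0096, 0.0559]
tool_rot: [[-0.0, 1.0, 0.002], [1.0, 0.0, -0.0], [-0.0, 0.002, -1.0]]
contact_force: [-1.0, -0.4, 6.8]
finger_gap: 0.609
grip_force: 30.1
```

>>> {"name": "jog_arm", "arguments": {
  "rows": [
    [0,0,-0.08,0],
    [0,0,-0.2,0],
    [0,0,-0.4,0],
    [0,0,-0.6,0],
    [0,0,-0.8,0],
    [0,0,-0.95,0],
    [0,0,-1,0],
    [0,0,-1,0],
    [0,0,-1,0]
  ]
}}

```text
t: 50.45
tool_pos: [0.5589, -0.0098, 0.1742]
tool_rot: [[-0.0, 1.0, -0.0], [1.0, 0.0, -0.0], [-0.0, -0.0, -1.0]]
contact_force: [0.2, 0.4, -3.4]
finger_gap: 0.608
grip_force: 32.7
```

>>> {"name": "jog_arm", "arguments": {
  "rows": [
    [-0.1,-0.02,0,0],
    [-0.25,-0.04,0,0],
    [-0.45,-0.07,0,0],
    [-0.65,-0.1,0,0],
    [-0.793,-0.123,0,0]
  ]
}}

```text
t: 50.87
tool_pos: [0.5429, -0.1082, 0.173]
tool_rot: [[0.001, 1.0, -0.003], [1.0, -0.001, -0.001], [-0.001, -0.003, -1.0]]
contact_force: [0.1, -0.1, -2.3]
finger_gap: 0.609
grip_force: 32.7
```

>>> {"name": "jog_arm", "arguments": {
  "rows": [
    [-0.2,-0.03,0,0],
    [-0.4,-0.06,0,0],
    [-0.6,-0.09,0,0],
    [-0.793,-0.123,0,0]
  ]
}}

```text
t: 51.2
tool_pos: [0.5283, -0.2021, 0.1731]
tool_rot: [[0.0, 1.0, -0.003], [1.0, -0.0, 0.0], [0.0, -0.003, -1.0]]
contact_force: [0.3, -0.3, -2.4]
finger_gap: 0.607
grip_force: 32.7
```

>>> {"name": "jog_arm", "arguments": {
  "rows": [
    [-0.2,-0.03,0,0],
    [-0.4,-0.06,0,0],
    [-0.6,-0.09,0,0],
    [-0.793,-0.123,0,0]
  ]
}}

```text
t: 51.53
tool_pos: [0.5134, -0.2971, 0.173]
tool_rot: [[0.0, 1.0, -0.003], [1.0, -0.0, 0.001], [0.001, -0.003, -1.0]]
contact_force: [0.7, -0.5, -2.8]
finger_gap: 0.607
grip_force: 32.7
```

>>> {"name": "jog_arm", "arguments": {
  "rows": [
    [-0.2,-0.03,0,0],
    [-0.4,-0.06,0,0],
    [-0.6,-0.09,0,0],
    [-0.72,-0.11,0,0],
    [-0.793,-0.123,0,0],
    [-0.793,-0.123,0,0],
    [-0.793,-0.123,0,0],
    [-0.793,-0.123,0,0],
    [-0.793,-0.123,0,0]
  ]
}}

```text
t: 52.28
tool_pos: [0.5013, -0.3885, 0.1747]
tool_rot: [[-0.003, 1.0, 0.0], [1.0, 0.003, 0.001], [0.001, 0.0, -1.0]]
contact_force: [0.5, 0.3, -2.3]
finger_gap: 0.605
grip_force: 32.7
```

>>> {"name": "jog_arm", "arguments": {
  "rows": [
    [0,0,0.1,0],
    [0,0,0.3,0],
    [0,0,0.5,0],
    [0,0,0.7,0],
    [0,0,0.82,0],
    [0,0,0.9,0],
    [0,0,0.95,0],
    [0,0,0.98,0],
    [0,0,0.98,0],
    [0,0,0.98,0],
    [0,0,0.98,0]
  ]
}}

```text
t: 53.2
tool_pos: [0.5011, -0.3906, 0.058]
tool_rot: [[-0.001, 1.0, 0.001], [1.0, 0.001, -0.001], [-0.001, 0.001, -1.0]]
contact_force: [0.0, 0.1, -2.0]
finger_gap: 0.609
grip_force: 32.6
```

>>> {"name": "jog_arm", "arguments": {
  "rows": [
    [0,0,0.015,0],
    [0,0,0.03,0],
    [0,0,0.03,0],
    [0,0,0.03,0]
  ]
}}

```text
t: 53.53
tool_pos: [0.5009, -0.3906, 0.054]
tool_rot: [[-0.001, 1.0, 0.001], [1.0, 0.001, -0.001], [-0.001, 0.001, -1.0]]
contact_force: [-0.6, 0.1, 2.8]
finger_gap: 0.611
grip_force: 33.0
```

>>> {"name": "jog_arm", "arguments": {
  "rows": [
    [0,0,0,0],
    [0,0,0,0],
    [0,0,0,0],
    [0,0,0,0],
    [0,0,0,0],
    [0,0,0,0]
  ],
  "fingers": 85
}}

```text
t: 54.03
tool_pos: [0.5005, -0.3903, 0.0534]
tool_rot: [[-0.001, 1.0, -0.0], [1.0, 0.001, 0.0], [0.0, -0.0, -1.0]]
contact_force: [-0.5, 0.8, -0.4]
finger_gap: 0.995
grip_force: 0.0
```

>>> {"name": "jog_arm", "arguments": {
  "rows": [
    [0,0,-0.2,0],
    [0,0,-0.4,0],
    [0,0,-0.6,0],
    [0,0,-0.8,0],
    [0,0,-1,0],
    [0,0,-1,0],
    [0,0,-1,0]
  ]
}}

```text
t: 54.62
tool_pos: [0.5012, -0.3907, 0.1749]
tool_rot: [[-0.0, 1.0, 0.002], [1.0, 0.0, -0.002], [-0.002, 0.002, -1.0]]
contact_force: [0.4, -0.1, -0.2]
finger_gap: 0.991
grip_force: 0.0
```

>>> {"name": "jog_arm", "arguments": {
  "rows": [
    [0.2,0.03,0,0],
    [0.45,0.06,0,0],
    [0.7,0.09,0,0],
    [0.951,0.1235,0,0]
  ]
}}

```text
t: 54.95
tool_pos: [0.5144, -0.2749, 0.1721]
tool_rot: [[0.0, 1.0, -0.002], [1.0, -0.0, 0.001], [0.001, -0.002, -1.0]]
contact_force: [0.0, -0.1, 0.1]
finger_gap: 0.997
grip_force: 0.0
```

>>> {"name": "jog_arm", "arguments": {
  "rows": [
    [0.25,0.03,0,0],
    [0.5,0.06,0,0],
    [0.75,0.09,0,0],
    [0.951,0.1235,0,0]
  ]
}}

```text
t: 55.28
tool_pos: [0.5293, -0.1594, 0.1723]
tool_rot: [[-0.002, 1.0, -0.002], [1.0, 0.002, 0.001], [0.001, -0.002, -1.0]]
contact_force: [0.6, -0.3, -0.2]
finger_gap: 0.996
grip_force: 0.0
```

>>> {"name": "jog_arm", "arguments": {
  "rows": [
    [0.25,0.03,0,0],
    [0.5,0.06,0,0],
    [0.75,0.09,0,0],
    [0.951,0.1235,0,0]
  ]
}}

```text
t: 55.62
tool_pos: [0.544, -0.0454, 0.1723]
tool_rot: [[-0.002, 1.0, -0.002], [1.0, 0.002, 0.001], [0.001, -0.002, -1.0]]
contact_force: [0.3, -0.1, 0.4]
finger_gap: 0.998
grip_force: 0.0
```

>>> {"name": "jog_arm", "arguments": {
  "rows": [
    [0.25,0.03,0,0],
    [0.5,0.06,0,0],
    [0.75,0.09,0,0],
    [0.951,0.1235,0,0],
    [0.951,0.1235,0,0],
    [0.951,0.1235,0,0],
    [0.951,0.1235,0,0],
    [0.951,0.1235,0,0],
    [0.951,0.1235,0,0]
  ]
}}

```text
t: 56.37
tool_pos: [0.5593, 0.0647, 0.1731]
tool_rot: [[0.001, 1.0, -0.001], [1.0, -0.001, -0.001], [-0.001, -0.001, -1.0]]
contact_force: [-0.2, -0.2, -0.0]
finger_gap: 0.998
grip_force: 0.0
```

>>> {"name": "jog_arm", "arguments": {
  "rows": [
    [0,0,0.2,0],
    [0,0,0.4,0],
    [0,0,0.6,0],
    [0,0,0.8,0],
    [0,0,1,0],
    [0,0,1,0],
    [0,0,1,0],
    [0,0,1,0]
  ]
}}

```text
t: 57.03
tool_pos: [0.5602, 0.0659, 0.0545]
tool_rot: [[0.0, 1.0, 0.001], [1.0, -0.0, 0.0], [0.0, 0.001, -1.0]]
contact_force: [-0.1, 0.2, -0.3]
finger_gap: 0.994
grip_force: 0.0
```

>>> {"name": "jog_arm", "arguments": {
  "rows": [
    [0,0,0,0],
    [0,0,0,0],
    [0,0,0,0],
    [0,0,0,0],
    [0,0,0,0],
    [0,0,0,0],
    [0,0,0,0],
    [0,0,0,0]
  ],
  "fingers": 45,
  "squeeze": 30
}}

```text
t: 57.7
tool_pos: [0.5592, 0.0662, 0.0534]
tool_rot: [[-0.001, 1.0, -0.0], [1.0, 0.001, -0.0], [-0.0, -0.0, -1.0]]
contact_force: [-1.7, 0.1, 1.7]
finger_gap: 0.526
grip_force: 1.1
```

>>> {"name": "jog_arm", "arguments": {
  "rows": [
    [0,0,-0.08,0],
    [0,0,-0.2,0],
    [0,0,-0.4,0],
    [0,0,-0.6,0],
    [0,0,-0.8,0],
    [0,0,-0.95,0],
    [0,0,-1,0],
    [0,0,-1,0],
    [0,0,-1,0]
  ]
}}

```text
t: 58.45
tool_pos: [0.5595, 0.0661, 0.1731]
tool_rot: [[-0.0, 1.0, 0.0], [1.0, 0.0, -0.0], [-0.0, 0.0, -1.0]]
contact_force: [-0.2, 0.1, -0.3]
finger_gap: 0.524
grip_force: 0.0
```

>>> {"name": "jog_arm", "arguments": {
  "rows": [
    [-0.1,-0.03,0,0],
    [-0.25,-0.08,0,0],
    [-0.45,-0.14,0,0],
    [-0.65,-0.2,0,0],
    [-0.791,-0.2535,0,0]
  ]
}}

```text
t: 58.87
tool_pos: [0.5274, -0.032, 0.1719]
tool_rot: [[0.001, 1.0, -0.003], [1.0, -0.001, -0.001], [-0.001, -0.003, -1.0]]
contact_force: [-0.4, -0.9, 0.3]
finger_gap: 0.524
grip_force: 0.0
```

>>> {"name": "jog_arm", "arguments": {
  "rows": [
    [-0.2,-0.06,0,0],
    [-0.4,-0.12,0,0],
    [-0.6,-0.19,0,0],
    [-0.791,-0.2535,0,0]
  ]
}}

```text
t: 59.2
tool_pos: [0.4968, -0.1258, 0.1721]
tool_rot: [[0.0, 1.0, -0.003], [1.0, -0.0, 0.0], [0.0, -0.003, -1.0]]
contact_force: [-0.2, 0.2, -0.4]
finger_gap: 0.528
grip_force: 0.0
```

>>> {"name": "jog_arm", "arguments": {
  "rows": [
    [-0.2,-0.06,0,0],
    [-0.4,-0.12,0,0],
    [-0.6,-0.19,0,0],
    [-0.791,-0.2535,0,0]
  ]
}}

```text
t: 59.53
tool_pos: [0.4663, -0.2205, 0.1721]
tool_rot: [[0.0, 1.0, -0.002], [1.0, -0.0, 0.001], [0.001, -0.002, -1.0]]
contact_force: [0.0, -0.2, -0.7]
finger_gap: 0.531
grip_force: 0.0
```

>>> {"name": "jog_arm", "arguments": {
  "rows": [
    [-0.2,-0.06,0,0],
    [-0.4,-0.12,0,0],
    [-0.6,-0.19,0,0],
    [-0.72,-0.23,0,0],
    [-0.791,-0.2535,0,0],
    [-0.791,-0.2535,0,0],
    [-0.791,-0.2535,0,0],
    [-0.791,-0.2535,0,0],
    [-0.791,-0.2535,0,0]
  ]
}}

```text
t: 60.28
tool_pos: [0.4386, -0.3121, 0.1733]
tool_rot: [[-0.003, 1.0, 0.0], [1.0, 0.003, 0.001], [0.001, 0.0, -1.0]]
contact_force: [1.1, -0.3, -0.5]
finger_gap: 0.528
grip_force: 0.0
```

>>> {"name": "jog_arm", "arguments": {
  "rows": [
    [0,0,0.1,0],
    [0,0,0.3,0],
    [0,0,0.5,0],
    [0,0,0.7,0],
    [0,0,0.82,0],
    [0,0,0.9,0],
    [0,0,0.95,0],
    [0,0,0.98,0],
    [0,0,0.98,0],
    [0,0,0.98,0],
    [0,0,0.98,0]
  ]
}}

```text
t: 61.2
tool_pos: [0.4386, -0.3138, 0.0566]
tool_rot: [[-0.001, 1.0, 0.001], [1.0, 0.001, -0.001], [-0.001, 0.001, -1.0]]
contact_force: [0.1, -0.8, 0.5]
finger_gap: 0.525
grip_force: 0.0
```

The fingers slipped off the cup's rim because the grip was too high. I back off and check the cup.

>>> {"name": "jog_arm", "arguments": {
  "rows": [
    [0,0,-0.2,0],
    [0,0,-0.4,0],
    [0,0,-0.6,0],
    [0,0,-0.8,0],
    [0,0,-1,0],
    [0,0,-1,0],
    [0,0,-1,0]
  ],
  "fingers": 85
}}

```text
t: 61.78
tool_pos: [0.4389, -0.3142, 0.1778]
tool_rot: [[-0.0, 1.0, 0.003], [1.0, 0.0, -0.002], [-0.002, 0.003, -1.0]]
contact_force: [-0.2, 0.3, -0.9]
finger_gap: 0.991
grip_force: 0.0
```

```bash
python3 - <<'E'
from look import *
for c in('top','side'):
    a=eyes.grab_frame(c)
    for n,g in dict(cup=(.5607,.0657,.01),tin=(.505,-.2345,.008),mould=(.49,.323,.006)).items():
        for d in nets.outline_of(c,n)[:1]: print(c,n,round(d['conf'],2),np.round(fit(c,n,g[:2],.29 if n=='mould' else 0,g[2],d['mask']),4))
    if c=='side': cv2.imwrite('pics/c6.png',cv2.resize(a[100:250,260:420],(640,600)))
E
```

```text
top cup 0.81 [0.5596 0.0664 9.221  0.0389]
top tin 0.57 [ 0.5035 -0.237   1.4464  0.1379]
top mould 0.78 [ 0.4882  0.3252 14.6965  0.0697]
side cup 0.72 [ 0.5607  0.064  -6.5326  0.0593]
side tin 0.87 [ 0.505  -0.2374 -2.2117  0.0632]
side mould 0.75 [ 0.49    0.3208 15.089   0.0947]
```

View pics/c6.png

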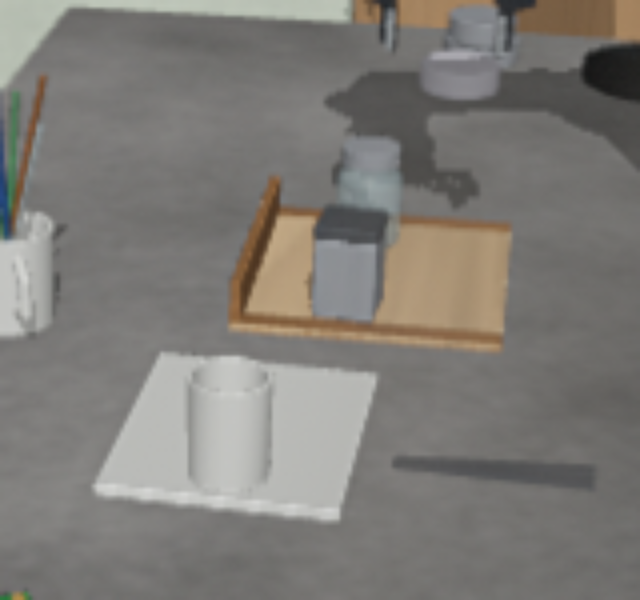

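The cup stands upright on the tile at (230,430), and the tin and jar are back on the tray. I regrip the cup lower.

>>> {"name": "jog_arm", "arguments": {
  "rows": [
    [0.2,0.06,0,0],
    [0.4,0.12,0,0],
    [0.6,0.19,0,0],
    [0.791,0.2535,0,0]
  ]
}}

```text
t: 62.52
tool_pos: [0.4686, -0.2174, 0.1755]
tool_rot: [[-0.0, 1.0, -0.0], [1.0, 0.0, 0.0], [0.0, -0.0, -1.0]]
contact_force: [0.8, -0.3, 0.4]
finger_gap: 0.996
grip_force: 0.0
```

>>> {"name": "jog_arm", "arguments": {
  "rows": [
    [0.2,0.06,0,0],
    [0.4,0.12,0,0],
    [0.6,0.19,0,0],
    [0.791,0.2535,0,0]
  ]
}}

```text
t: 62.85
tool_pos: [0.499, -0.1222, 0.1756]
tool_rot: [[-0.001, 1.0, -0.0], [1.0, 0.001, 0.0], [0.0, -0.0, -1.0]]
contact_force: [0.2, -0.3, -0.8]
finger_gap: 0.996
grip_force: 0.0
```

>>> {"name": "jog_arm", "arguments": {
  "rows": [
    [0.2,0.06,0,0],
    [0.4,0.12,0,0],
    [0.6,0.19,0,0],
    [0.791,0.2535,0,0]
  ]
}}

```text
t: 63.18
tool_pos: [0.5294, -0.0273, 0.1756]
tool_rot: [[-0.001, 1.0, -0.0], [1.0, 0.001, 0.0], [0.0, -0.0, -1.0]]
contact_force: [0.9, -1.4, -0.5]
finger_gap: 0.993
grip_force: 0.0
```

>>> {"name": "jog_arm", "arguments": {
  "rows": [
    [0.2,0.06,0,0],
    [0.4,0.12,0,0],
    [0.6,0.19,0,0],
    [0.72,0.23,0,0],
    [0.791,0.2535,0,0],
    [0.791,0.2535,0,0],
    [0.791,0.2535,0,0],
    [0.791,0.2535,0,0]
  ]
}}

```text
t: 63.85
tool_pos: [0.5592, 0.0645, 0.1756]
tool_rot: [[0.001, 1.0, -0.001], [1.0, -0.001, -0.001], [-0.001, -0.001, -1.0]]
contact_force: [0.4, -0.0, 0.3]
finger_gap: 0.995
grip_force: 0.0
```

>>> {"name": "jog_arm", "arguments": {
  "rows": [
    [0,0,0.2,0],
    [0,0,0.4,0],
    [0,0,0.6,0],
    [0,0,0.8,0],
    [0,0,1,0],
    [0,0,1,0],
    [0,0,1,0]
  ]
}}

```text
t: 64.43
tool_pos: [0.5587, 0.0648, 0.0554]
tool_rot: [[0.001, 1.0, -0.002], [1.0, -0.001, -0.001], [-0.001, -0.002, -1.0]]
contact_force: [0.2, 0.8, 0.2]
finger_gap: 0.997
grip_force: 0.0
```

>>> {"name": "jog_arm", "arguments": {
  "rows": [
    [0,0,0.07,0],
    [0,0,0.14,0],
    [0,0,0.2,0],
    [0,0,0.2,0],
    [0,0,0.2,0]
  ]
}}

```text
t: 64.85
tool_pos: [0.5593, 0.0662, 0.0317]
tool_rot: [[-0.001, 1.0, -0.001], [1.0, 0.001, -0.0], [-0.0, -0.001, -1.0]]
contact_force: [-0.1, -0.6, 0.8]
finger_gap: 0.994
grip_force: 0.0
```

>>> {"name": "jog_arm", "arguments": {
  "rows": [
    [0,0,0,0],
    [0,0,0,0],
    [0,0,0,0],
    [0,0,0,0],
    [0,0,0,0],
    [0,0,0,0],
    [0,0,0,0],
    [0,0,0,0]
  ],
  "fingers": 45,
  "squeeze": 30
}}

```text
t: 65.52
tool_pos: [0.5601, 0.0664, 0.0326]
tool_rot: [[-0.001, 1.0, 0.001], [1.0, 0.001, 0.0], [0.0, 0.001, -1.0]]
contact_force: [-0.1, -1.1, 5.4]
finger_gap: 0.726
grip_force: 31.7
```

>>> {"name": "jog_arm", "arguments": {
  "rows": [
    [0,0,-0.08,0],
    [0,0,-0.2,0],
    [0,0,-0.4,0],
    [0,0,-0.6,0],
    [0,0,-0.8,0],
    [0,0,-0.95,0],
    [0,0,-1,0],
    [0,0,-1,0],
    [0,0,-1,0]
  ]
}}

```text
t: 66.27
tool_pos: [0.5591, 0.066, 0.1514]
tool_rot: [[-0.0, 1.0, -0.001], [1.0, 0.0, -0.0], [-0.0, -0.001, -1.0]]
contact_force: [-0.7, -0.6, -2.7]
finger_gap: 0.728
grip_force: 33.7
```

>>> {"name": "jog_arm", "arguments": {
  "rows": [
    [-0.1,-0.03,0,0],
    [-0.25,-0.08,0,0],
    [-0.45,-0.14,0,0],
    [-0.65,-0.2,0,0],
    [-0.791,-0.2535,0,0]
  ]
}}

```text
t: 66.68
tool_pos: [0.5272, -0.032, 0.1502]
tool_rot: [[0.001, 1.0, -0.003], [1.0, -0.001, -0.001], [-0.001, -0.003, -1.0]]
contact_force: [0.6, -0.3, -2.7]
finger_gap: 0.722
grip_force: 33.7
```

>>> {"name": "jog_arm", "arguments": {
  "rows": [
    [-0.2,-0.06,0,0],
    [-0.4,-0.12,0,0],
    [-0.6,-0.19,0,0],
    [-0.791,-0.2535,0,0]
  ]
}}

```text
t: 67.02
tool_pos: [0.4967, -0.1256, 0.1504]
tool_rot: [[0.0, 1.0, -0.003], [1.0, -0.0, 0.0], [0.0, -0.003, -1.0]]
contact_force: [-0.5, -0.2, -2.5]
finger_gap: 0.723
grip_force: 33.7
```

>>> {"name": "jog_arm", "arguments": {
  "rows": [
    [-0.2,-0.06,0,0],
    [-0.4,-0.12,0,0],
    [-0.6,-0.19,0,0],
    [-0.791,-0.2535,0,0]
  ]
}}

```text
t: 67.35
tool_pos: [0.4662, -0.2203, 0.1504]
tool_rot: [[0.0, 1.0, -0.003], [1.0, -0.0, 0.001], [0.001, -0.003, -1.0]]
contact_force: [0.9, 1.0, -3.0]
finger_gap: 0.725
grip_force: 33.7
```

>>> {"name": "jog_arm", "arguments": {
  "rows": [
    [-0.2,-0.06,0,0],
    [-0.4,-0.12,0,0],
    [-0.6,-0.19,0,0],
    [-0.72,-0.23,0,0],
    [-0.791,-0.2535,0,0],
    [-0.791,-0.2535,0,0],
    [-0.791,-0.2535,0,0],
    [-0.791,-0.2535,0,0],
    [-0.791,-0.2535,0,0]
  ]
}}

```text
t: 68.1
tool_pos: [0.4386, -0.3121, 0.1517]
tool_rot: [[-0.003, 1.0, 0.0], [1.0, 0.003, 0.001], [0.001, 0.0, -1.0]]
contact_force: [-0.1, -0.3, -2.5]
finger_gap: 0.726
grip_force: 33.7
```

>>> {"name": "jog_arm", "arguments": {
  "rows": [
    [0,0,0.1,0],
    [0,0,0.3,0],
    [0,0,0.5,0],
    [0,0,0.7,0],
    [0,0,0.82,0],
    [0,0,0.9,0],
    [0,0,0.95,0],
    [0,0,0.98,0],
    [0,0,0.98,0],
    [0,0,0.98,0],
    [0,0,0.98,0]
  ]
}}

```text
t: 69.02
tool_pos: [0.4386, -0.3138, 0.0351]
tool_rot: [[-0.001, 1.0, 0.001], [1.0, 0.001, -0.001], [-0.001, 0.001, -1.0]]
contact_force: [0.0, -0.4, -2.3]
finger_gap: 0.723
grip_force: 33.7
```

Lower by 4 mm, release, lift and clear away.

>>> {"name": "jog_arm", "arguments": {
  "rows": [
    [0,0,0.015,0],
    [0,0,0.032,0],
    [0,0,0.032,0],
    [0,0,0.032,0]
  ]
}}

```text
t: 69.35
tool_pos: [0.4384, -0.3137, 0.0307]
tool_rot: [[-0.001, 1.0, 0.001], [1.0, 0.001, -0.0], [-0.0, 0.001, -1.0]]
contact_force: [0.3, -0.2, 0.2]
finger_gap: 0.726
grip_force: 34.0
```

>>> {"name": "jog_arm", "arguments": {
  "rows": [
    [0,0,0,0],
    [0,0,0,0],
    [0,0,0,0],
    [0,0,0,0],
    [0,0,0,0],
    [0,0,0,0]
  ],
  "fingers": 85
}}

```text
t: 69.85
tool_pos: [0.438, -0.3135, 0.0304]
tool_rot: [[-0.001, 1.0, -0.0], [1.0, 0.001, 0.0], [0.0, -0.0, -1.0]]
contact_force: [0.7, -0.4, -1.3]
finger_gap: 0.997
grip_force: 0.0
```

>>> {"name": "jog_arm", "arguments": {
  "rows": [
    [0,0,-0.2,0],
    [0,0,-0.4,0],
    [0,0,-0.6,0],
    [0,0,-0.8,0],
    [0,0,-1,0],
    [0,0,-1,0],
    [0,0,-1,0]
  ]
}}

```text
t: 70.43
tool_pos: [0.4387, -0.314, 0.1516]
tool_rot: [[-0.0, 1.0, 0.002], [1.0, 0.0, -0.002], [-0.002, 0.002, -1.0]]
contact_force: [0.5, 1.2, 0.6]
finger_gap: 0.998
grip_force: 0.0
```

>>> {"name": "jog_arm", "arguments": {
  "rows": [
    [0.2,0,-0.2,0],
    [0.4,0,-0.3,0],
    [0.6,0,-0.3,0],
    [0.8,0,-0.3,0],
    [1,0,-0.3,0]
  ]
}}

```text
t: 70.85
tool_pos: [0.4373, -0.1924, 0.1856]
tool_rot: [[-0.0, 1.0, -0.001], [1.0, 0.0, 0.0], [0.0, -0.001, -1.0]]
contact_force: [0.5, 0.0, 0.6]
finger_gap: 0.997
grip_force: 0.0
```

>>> {"name": "jog_arm", "arguments": {
  "rows": [
    [0.2,0.1,0,0],
    [0.4,0.2,0,0],
    [0.6,0.3,0,0],
    [0.8,0.4,0,0],
    [1,0.5,0,0]
  ]
}}

```text
t: 71.27
tool_pos: [0.4977, -0.0723, 0.1853]
tool_rot: [[-0.0, 1.0, -0.002], [1.0, 0.0, 0.0], [0.0, -0.002, -1.0]]
contact_force: [1.0, -0.3, 0.4]
finger_gap: 0.995
grip_force: 0.0
```

>>> {"name": "jog_arm", "arguments": {
  "rows": [
    [0.2,0.1,0,0],
    [0.4,0.2,0,0],
    [0.6,0.3,0,0],
    [0.8,0.4,0,0],
    [1,0.5,0,0],
    [1,0.5,0,0],
    [1,0.5,0,0],
    [1,0.5,0,0]
  ]
}}

```text
t: 71.93
tool_pos: [0.5571, 0.0459, 0.1853]
tool_rot: [[-0.001, 1.0, -0.002], [1.0, 0.001, -0.001], [-0.001, -0.002, -1.0]]
contact_force: [-0.7, -0.4, 0.2]
finger_gap: 0.995
grip_force: 0.0
```

```bash
python3 - <<'E'
from look import *
for c in('top','side'):
    a=eyes.grab_frame(c)
    for n,g in dict(cup=(.4388,-.314,.008),jar=(.501,-.39,.008),tin=(.505,-.2345,.008),mould=(.49,.323,.006)).items():
        for d in nets.outline_of(c,n)[:1]: print(c,n,round(d['conf'],2),np.round(fit(c,n,g[:2],.29 if n=='mould' else 0,g[2],d['mask']),4))
    if c=='top':
        o=cv2.resize(a[180:280,400:510],(440,400)); h=cv2.resize(a[195:275,180:270],(360,400)[0:2])
        cv2.imwrite('pics/f.png',np.hstack([o,h]))
s=readout.state();print(s['t'],s['tool_pos'],s['dq'])
E
```

```text
top cup 0.89 [ 0.4384 -0.3145  8.0638  0.0495]
top jar 0.73 [ 0.501  -0.39   -8.5944  1.    ]
top tin 0.97 [ 0.5039 -0.2363 -5.7774  0.0589]
top mould 0.81 [ 0.4885  0.3248 16.2351  0.064 ]
side cup 0.6 [ 0.4388 -0.314  -8.5944  1.    ]
side jar 0.49 [ 0.5058 -0.4785 48.7264  0.4236]
side tin 0.71 [ 0.5052 -0.2446 -3.8028  0.0545]
side mould 0.71 [ 0.4899  0.3208 15.3657  0.0621]
72.4333 [0.55782285 0.04633187 0.18646142] [-0.19584951  0.06059104 -0.01160856 -0.06594815 -0.05664866  0.01256101
 -0.06260589]
```

View pics/f.png

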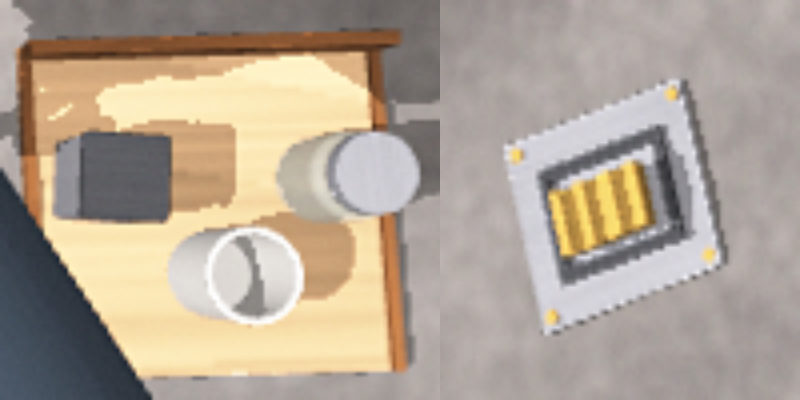

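The tin (115,175), jar cap (375,173) and cup (255,275) are back within a few mm of their original pixels. The mould lies inside the dark rim at (600,210), fitted about 2–3 mm from the holder's centre. Handing in.

```bash
python3 -c "
from station import job
print(job.sign_off())"
```

```text
the job is handed in; nothing more can be done
None
```

I handed the job in at about 72 s: the mould is flat in the steel holder and the jar, cup and tin are upright back on their starting spots, by the last pictures; sign-off returned no verdict.

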